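# Shut the three tins and find the fullest by feel

### The job

The three identical flip-top tins were left ajar: first press all three lids down until each snaps shut and stays shut. Then heft the tins one after another, lifting each a few centimetres off the counter and standing it back upright, to feel which is the heaviest; then hold that one up, upright and still, about 15 cm above the counter, and finish while holding it. The two lighter tins stay standing shut on the counter; keep the tins upright throughout and leave the other kitchen things where they are.

Things in the scene. Friction and masses are not known exactly. Their poses are not given: they have to be found in the camera images.
- tin_a: one of three identical white-painted flip-top tins with bare metal lids, 60 mm deep along its x, 54 mm wide along its y, 113 mm tall shut (body 105, lid 8 and 46 wide); loose. Grip across its y, 85 to 90 mm up (gripper body stays over the lid). Origin: centre of the underside; z up; x points to the hinge side, -x to the front (thumb lip 4 mm out). Contents unseen: weighs 0.2 to 0.7 kg, the heaviest at least 0.15 kg more than the next
- lid_a (a joint): lid of tin_a: 0 = shut, grows opening, rad; hinged along the top of the tin's +x face. Starts ajar (0.25 to 0.55) on a stiff hinge that stays where left; below about 0.12 a snap catch must be overridden, then it snaps to 0 and stays (under 0.03 is shut). Pressing straight down at the press point with about 5 N (to 15 N is harmless) shuts it without tipping the tin
- press_a (a point): press point on the top face of lid_a: mid-width, 42 mm from the hinge line; moves with the lid. With the lid shut it lies 113 mm above the tin's underside and 12 mm to the front (-x) of the tin's centre
- tin_b: one of three identical white-painted flip-top tins with bare metal lids, 60 mm deep along its x, 54 mm wide along its y, 113 mm tall shut (body 105, lid 8 and 46 wide); loose. Grip across its y, 85 to 90 mm up (gripper body stays over the lid). Origin: centre of the underside; z up; x points to the hinge side, -x to the front (thumb lip 4 mm out). Contents unseen: weighs 0.2 to 0.7 kg, the heaviest at least 0.15 kg more than the next
- lid_b (a joint): lid of tin_b: 0 = shut, grows opening, rad; hinged along the top of the tin's +x face. Starts ajar (0.25 to 0.55) on a stiff hinge that stays where left; below about 0.12 a snap catch must be overridden, then it snaps to 0 and stays (under 0.03 is shut). Pressing straight down at the press point with about 5 N (to 15 N is harmless) shuts it without tipping the tin
- press_b (a point): press point on the top face of lid_b: mid-width, 42 mm from the hinge line; moves with the lid. With the lid shut it lies 113 mm above the tin's underside and 12 mm to the front (-x) of the tin's centre
- tin_c: one of three identical white-painted flip-top tins with bare metal lids, 60 mm deep along its x, 54 mm wide along its y, 113 mm tall shut (body 105, lid 8 and 46 wide); loose. Grip across its y, 85 to 90 mm up (gripper body stays over the lid). Origin: centre of the underside; z up; x points to the hinge side, -x to the front (thumb lip 4 mm out). Contents unseen: weighs 0.2 to 0.7 kg, the heaviest at least 0.15 kg more than the next
- lid_c (a joint): lid of tin_c: 0 = shut, grows opening, rad; hinged along the top of the tin's +x face. Starts ajar (0.25 to 0.55) on a stiff hinge that stays where left; below about 0.12 a snap catch must be overridden, then it snaps to 0 and stays (under 0.03 is shut). Pressing straight down at the press point with about 5 N (to 15 N is harmless) shuts it without tipping the tin
- press_c (a point): press point on the top face of lid_c: mid-width, 42 mm from the hinge line; moves with the lid. With the lid shut it lies 113 mm above the tin's underside and 12 mm to the front (-x) of the tin's centre
- lunchbox: bystander: open green two-compartment lunchbox, 125 x 210 x 55 mm, at the back of the counter (a fixed rice cooker, 256 mm across and 241 mm high, stands far to its left, out of the way); origin: centre of the underside
- jar: bystander: clear glass jar with bail clip lid, 90 mm across, 138 mm tall; origin: centre of the underside
- spatula: bystander: grey silicone spatula, 250 mm long, lying across in front of the tins, under 30 mm high; origin near its middle, x along it
- teaspoon: bystander: white plastic teaspoon, 130 mm long, lying between two tins, under 30 mm high; origin near its middle, x along it
- chopsticks: bystander: pair of dark wooden chopsticks, 220 mm long, 20 mm wide, 8 mm high, lying between two tins; origin: middle, x along them
- mug: bystander: white mug, 80 mm across, 90 mm tall; origin: centre of the underside
Not all that is in view belongs to the job. Leave any orange or purple look-alike of the tin_a alone.

How it is judged:
On the way, in this order (a step that is already met when the one before it is completed fails the run):
1. all three lids snapped shut, tins standing (value of joint each of lid_a, lid_b, lid_c below 0.03 rad and height (world z) of each of tin_a, tin_b, tin_c below 0.004 m and angle between each of tin_a, tin_b, tin_c's own z axis and vertical below 0.1 rad), for 0.2 s.
2. a first tin is hefted (height (world z) of any of tin_a, tin_b, tin_c above 0.012 m), for 0.2 s.
3. all tins stand on the counter again (height (world z) of each of tin_a, tin_b, tin_c below 0.004 m and angle between each of tin_a, tin_b, tin_c's own z axis and vertical below 0.1 rad), for 0.1 s.
4. a second tin is hefted (height (world z) of any of tin_a, tin_b, tin_c above 0.012 m), for 0.2 s.
5. all tins stand on the counter again (all of step 3), for 0.1 s.
6. the third heft, or more (height (world z) of any of tin_a, tin_b, tin_c above 0.012 m), for 0.2 s.
At the end, for the whole second after the job is handed in: The heaviest tin is held in the fingers, underside over 100 mm up, upright within 0.2 rad, under 30 mm/s, resting on nothing else; all lids are shut (under 0.03 rad); the other two stand upright on the counter, each pressing with under 4.9 N (the heaviest would press with over 5.5 N) (value of joint each of lid_a, lid_b, lid_c below 0.03 rad and ((height (world z) of tin_a above 0.1 m and angle between tin_a's own z axis and vertical below 0.2 rad and linear speed of tin_a below 0.03 m/s and contact force between tin_a and the fingers above 2 N and height (world z) of each of tin_b, tin_c below 0.004 m and angle between each of tin_b, tin_c's own z axis and vertical below 0.1 rad and contact force between each of tin_b, tin_c and anything else below 4.9 N and contact force between tin_a and tin_b below 0.2 N and contact force between tin_a and tin_c below 0.2 N and contact force between tin_a and jar below 0.2 N and contact force between tin_a and lunchbox below 0.2 N and contact force between tin_a and mug below 0.2 N) or (height (world z) of tin_b above 0.1 m and angle between tin_b's own z axis and vertical below 0.2 rad and linear speed of tin_b below 0.03 m/s and contact force between tin_b and the fingers above 2 N and height (world z) of each of tin_a, tin_c below 0.004 m and angle between each of tin_a, tin_c's own z axis and vertical below 0.1 rad and contact force between each of tin_a, tin_c and anything else below 4.9 N and contact force between tin_b and tin_a below 0.2 N and contact force between tin_b and tin_c below 0.2 N and contact force between tin_b and jar below 0.2 N and contact force between tin_b and lunchbox below 0.2 N and contact force between tin_b and mug below 0.2 N) or (height (world z) of tin_c above 0.1 m and angle between tin_c's own z axis and vertical below 0.2 rad and linear speed of tin_c below 0.03 m/s and contact force between tin_c and the fingers above 2 N and height (world z) of each of tin_a, tin_b below 0.004 m and angle between each of tin_a, tin_b's own z axis and vertical below 0.1 rad and contact force between each of tin_a, tin_b and anything else below 4.9 N and contact force between tin_c and tin_a below 0.2 N and contact force between tin_c and tin_b below 0.2 N and contact force between tin_c and jar below 0.2 N and contact force between tin_c and lunchbox below 0.2 N and contact force between tin_c and mug below 0.2 N))); the arm keeps its last pose, push and grip.
It fails at once if a tin is tipped over (more than 0.4 rad) (angle between any of tin_a, tin_b, tin_c's own z axis and vertical above 0.4 rad).
It fails at once if another kitchen thing is pushed more than 30 mm from its place (distance of any of lunchbox, jar, spatula, teaspoon, chopsticks, mug from where it was at the start of the episode above 0.03 m).
It also fails if it takes over 72 s, if anything falls off the work surface, if the arm or the gripper's body presses on something with over 40 N, if the wrist force passes 120 N, or if a joint passes its speed limit or range.

### The arm

A 6-joint arm with a two-finger parallel gripper is mounted at the origin on the work surface. World frame = base frame: x ahead of the robot, y to its left, z up, the work surface at z = 0. Lengths are in m, angles in rad, forces in N, time in s.
With the tool pointing down it reaches from about 0.4 to 0.825 m from the base axis. Payload 7 kg.
Tool frame: the origin (TCP) lies on the front face of the gripper's body, between the roots of the fingers; the fingertips stand 73 mm ahead of it and the grasp point (between the pads) lies manip.pinch_z ahead of it (manip.pinch_z is the distance from the TCP to the grasp point, in m); x points along the fingers, y is the direction in which the jaws open and shut, and the axes are right-handed (so a half turn about x gives the same grasp; the last joint's range is limited). The gripper opens to 85 mm and grips with 20 to 120 N. Pads are 22 mm wide; open, the fingers measure 114 mm over their backs; the gripper's body (76 mm by 85 mm) begins 54 mm behind the grasp point. The pads swing forward as they close: fully open they stand 13 mm farther back than shut.
Start: joints at [-0.905, 0.359, 0.012, 0, -1.224, -0.288], TCP at [0.249, -0.627, 0.304] pointing down, gripper open.
Joint ranges: [-3.07, 3.07], [-1.43, 2.12], [-1.02, 1.25], [-3.03, 1.67], [-3.05, -0], [-3.03, 3.03]. Speed limits (rad/s): [2.39, 2.39, 3.01, 3.14, 3.14, 3.14].

### API

Orientations are given as a unit quaternion [x, y, z, w].
In Python, from bench import status, eyes, manip gives the robot as it stands.
- The arm moves only by the tool step_arm, never from a script. Its argument "targets" is a list of rows, each an object with "dp": the shift along the tool's x, y, z in cm, a list of three; "delta_rot": the turn, a rotation vector about the tool's x, y, z in rad, a list of three. A call has 1 to 10 rows; each row is the pose to reach, as a shift and turn from the pose commanded when the call began, along the tool's axes at that moment; what a row does not reach only later rows make up. A row lasts 1/8 s, in which the tool goes at most 62.5 mm and 10.7 degrees, less where a joint would pass 70% of its speed; a pose out of reach is approached as far as the arm can. A call with a gripper value outside its range is refused whole. "claw" is the closure, from 0 (fully open) to 1 (shut), set as the call begins (left out, the last holds). The fingers move at their own pace and stop on an object; "newtons" is the grip in N (left out, the last holds). Time passes only in rows, so rows that repeat a pose let the fingers close. It gives the time, the measured TCP pose, the force and the opening at its end, in the units of the state.
- status.sense(): the state, without advancing time (a new reading comes with each control period).
- eyes.read_camera(name): name is "scene" or "side" or "wrist"; returns (picture, depth): 480x640x3 uint8, red, green, blue; 480x640 float32, m along the optical axis (not along the pixel's ray), 0 where there is no reading.
- eyes.camera_model(name): a dict with "fx", "fy", "cx", "cy" (pixels), "dist_coeffs" ([k1, k2, p1, p2, k3] as OpenCV has them; the pictures are not rectified), "extrinsics" (4x4, takes a point from camera to world coordinates). Camera axes: x right, y down, z forward; pixel columns grow to the right and rows downward; lengths in m; the calibration is good to about 2 mm. A picture is of the moment at which its call begins: read the wrist's pose just before it. camera_model takes no time and is no camera call; for the wrist camera it gives the pose at the moment of the call.
- manip.hand_in(): hands the job in, once; it reports no verdict.
The state is a dict: "clock": time; "q": joint angles; "joint_vel": joint speeds; "tau": joint torques, N m; "position": TCP position; "tool_rot": TCP orientation; "contact_force": force on the tool from outside, world axes, zero at the start; "torque": the same for the moment, N m; "finger_gap": finger opening in m.
Only numpy, scipy, OpenCV 4.12 (cv2) and the standard library are available. Lean on these libraries where they do the work, as an engineer would, in place of code of your own. Each camera call takes 0.05 s, during which the arm holds its last target.

## Working session

There is one attempt and no reset: what is moved stays moved. The work goes in short steps, Python scripts to look and compute and a tool call to move; the robot and the scene stay as the last step left them, time stands still between calls to the robot, and variables do not carry over. Pictures are saved under pics/ and viewed, and the job is handed in when it is done.

Besides the shell and the picture viewer there is one more tool, called in YAML: its name, and indented under it one key for each argument. step_arm: Moves the arm, as the interface text tells. Its arguments: {"type":"object","properties":{"targets":{"type":"array"},"claw":{"type":"number"},"newtons":{"type":"number"}},"required":["targets"]}

```bash
ls; mkdir -p pics; python3 - <<'E'
from bench import status, eyes, manip
import cv2,numpy as np
print(status.sense(), manip.pinch_z)
for n in ["scene","side","wrist"]:
    m=eyes.camera_model(n); print(n,m)
    p,d=eyes.read_camera(n)
    cv2.imwrite(f"pics/{n}0.png",p[:,:,::-1]); np.save(f"{n}0.npy",d)
E
```

```text
pics
{'clock': 0.0, 'q': array([-9.04928740e-01,  3.59354232e-01,  1.10424987e-02, -3.33703484e-04,
       -1.22412334e+00, -2.88095464e-01]), 'joint_vel': array([-0.00115629, -0.00093838, -0.00123989,  0.00030217, -0.00081665,
        0.00021799]), 'tau': array([-4.03456448e-03, -5.83318377e+01,  2.93413496e+01,  6.93690062e+00,
       -6.14741090e-03, -2.19182283e-06]), 'position': array([ 0.24880832, -0.62706441,  0.30298056]), 'tool_rot': array([-0.13216467,  0.69470493,  0.13329596,  0.69437004]), 'contact_force': array([ 0.12504472,  0.19479596, -0.73122084]), 'torque': array([-0.03770959, -0.0188367 ,  0.03502982]), 'finger_gap': 0.08494430650043105} 0.0539
scene {'fx': 552.6815178396554, 'fy': 552.6815178396554, 'cx': 323.3551319627274, 'cy': 231.88404431172083, 'dist_coeffs': array([-0.13899316,  0.        ,  0.        ,  0.        ,  0.        ]), 'extrinsics': array([[ 0.41568292,  0.73408803, -0.53695668,  1.22424714],
       [ 0.90945087, -0.34219552,  0.23622308, -0.38395531],
       [-0.01033563, -0.58652962, -0.80986183,  1.06783447],
       [ 0.        ,  0.        ,
[... 241 characters left out ...]
ray([[-0.92153811, -0.29108023,  0.25698214,  0.25864364],
       [-0.38802836,  0.71456593, -0.58209065,  0.64032256],
       [-0.0141956 , -0.63613507, -0.77144712,  1.05841971],
       [ 0.        ,  0.        ,  0.        ,  1.        ]])}
wrist {'fx': 367.4764589336287, 'fy': 367.4764589336287, 'cx': 318.04737129483027, 'cy': 239.6522113720421, 'dist_coeffs': array([-0.02461374,  0.        ,  0.        ,  0.        ,  0.        ]), 'extrinsics': array([[-0.36979103,  0.89093237,  0.26361736,  0.18213225],
       [ 0.92911427,  0.35425104,  0.10607952, -0.65201115],
       [ 0.00112295,  0.2841579 , -0.95877684,  0.37383789],
       [ 0.        ,  0.        ,  0.        ,  1.        ]])}
```

View pics/scene0.png

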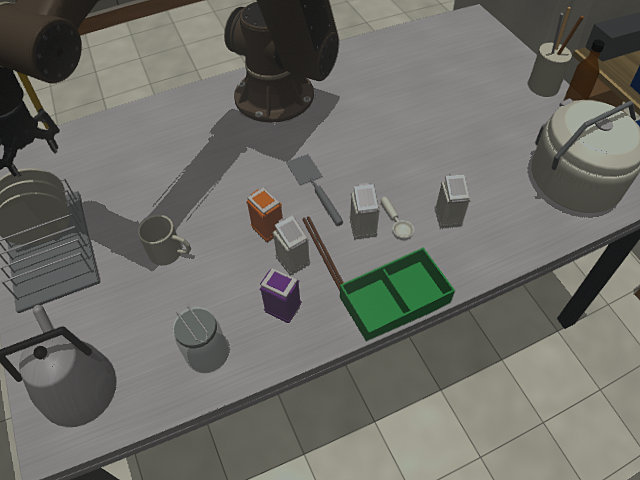

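View pics/side0.png

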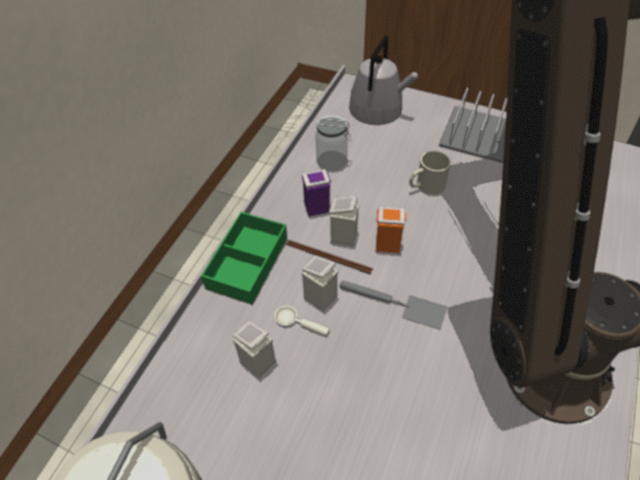

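View pics/wrist0.png

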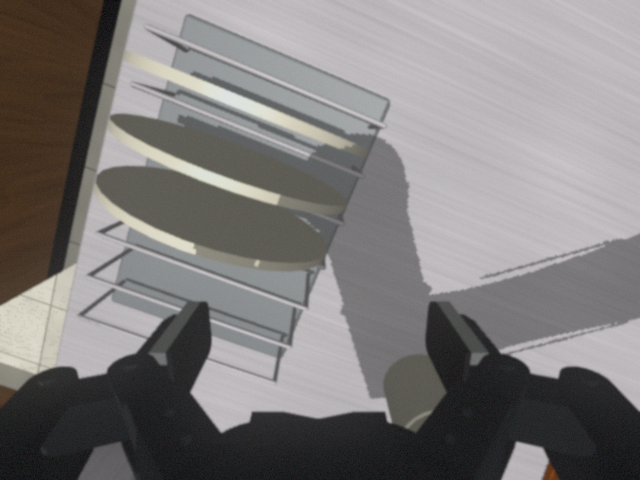

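```bash
cat > h.py <<'E'
import cv2,numpy as np
from bench import status, eyes, manip
def cloud(m,d):
    K=np.array([[m['fx'],0,m['cx']],[0,m['fy'],m['cy']],[0,0,1.]])
    v,u=np.mgrid[0:480,0:640]
    pts=np.stack([u,v],-1).reshape(-1,1,2).astype(np.float64)
    n=cv2.undistortPoints(pts,K,m['dist_coeffs']).reshape(480,640,2)
    P=np.dstack([n*d[...,None],d])
    T=m['extrinsics']
    return P@T[:3,:3].T+T[:3,3]
def px(m,X):
    T=np.linalg.inv(m['extrinsics'])
    K=np.array([[m['fx'],0,m['cx']],[0,m['fy'],m['cy']],[0,0,1.]])
    r,_=cv2.Rodrigues(T[:3,:3])
    return cv2.projectPoints(np.array(X,float).reshape(-1,1,3),r,T[:3,3],K,m['dist_coeffs'])[0].reshape(-1,2)
E
python3 - <<'E'
from h import *
C={}
for n in ["scene","side"]:
    W=cloud(eyes.camera_model(n),np.load(f"{n}0.npy")); 
    for nm,(r0,r1,c0,c1) in {"scene":dict(t1=(205,280,260,320),t2=(170,245,335,385),t3=(165,235,430,475)),"side":dict(t1=(190,250,322,365),t2=(250,312,295,345),t3=(315,385,228,282))}[n].items():
        w=W[r0:r1,c0:c1].reshape(-1,3)
        s=w[(w[:,2]>.04)&(w[:,2]<.2)]
        print(n,nm,len(s),s.mean(0).round(3),s.min(0).round(3),s.max(0).round(3))
    img=cv2.imread(f"pics/{n}0.png")
    cr={"scene":img[160:290,250:480],"side":img[185:390,220:370]}[n]
    cr=cv2.resize(cr,None,fx=min(800/cr.shape[1],600/cr.shape[0]),fy=min(800/cr.shape[1],600/cr.shape[0]),interpolation=cv2.INTER_CUBIC)
    cv2.imwrite(f"pics/{n}0c.png",cr)
E
```

```text
scene t1 1978 [ 0.56  -0.186  0.098] [ 0.468 -0.264  0.04 ] [ 0.675 -0.139  0.138]
scene t2 1133 [0.558 0.01  0.1  ] [ 0.512 -0.017  0.04 ] [0.584 0.044 0.137]
scene t3 1142 [0.616 0.21  0.097] [0.571 0.183 0.04 ] [0.645 0.25  0.134]
side t1 1140 [ 0.562 -0.167  0.094] [ 0.524 -0.241  0.04 ] [ 0.64  -0.139  0.138]
side t2 1225 [0.538 0.027 0.097] [ 0.506 -0.012  0.04 ] [0.579 0.051 0.136]
side t3 1318 [0.595 0.228 0.099] [0.565 0.19  0.04 ] [0.639 0.255 0.132]
```

View pics/scene0c.png

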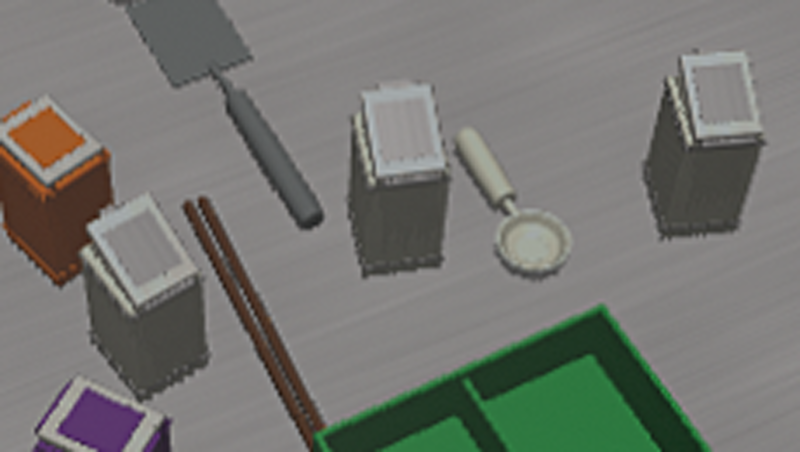

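View pics/side0c.png

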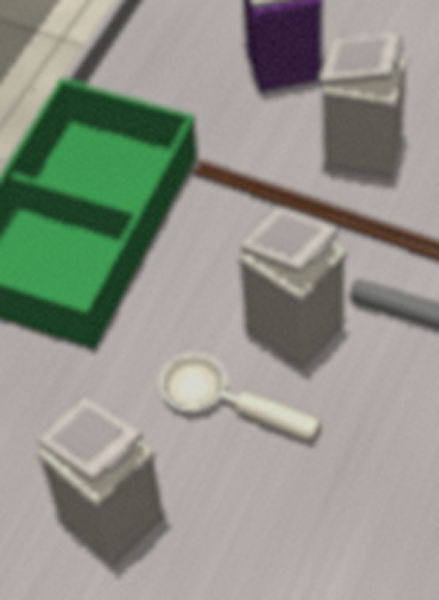

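```bash
cat > fit.py <<'E'
from h import *
from scipy.optimize import least_squares
def sdbox(p,c,h):
    q=np.abs(p-c)-h
    return np.linalg.norm(np.maximum(q,0),axis=1)+np.minimum(q.max(1),0)
def res(v,P):
    x,y,t,a=v
    c,s=np.cos(t),np.sin(t)
    L=np.c_[(P[:,0]-x)*c+(P[:,1]-y)*s,-(P[:,0]-x)*s+(P[:,1]-y)*c,P[:,2]]
    b=sdbox(L,np.array([0,0,.0525]),np.array([.030,.027,.0525]))
    # lid frame about hinge (30,105): undo opening
    dx=L[:,0]-.030; dz=L[:,2]-.105
    ca,sa=np.cos(a),np.sin(a)
    # lid point closed (-r,0)-> open (-r cos a, r sin a)
    lx=dx*ca-dz*sa; lz=dx*sa+dz*ca
    l=sdbox(np.c_[lx,L[:,1],lz],np.array([-.031,0,.004]),np.array([.031,.023,.004]))
    return np.where(np.abs(b)<np.abs(l),b,l)
def fit(P,x0):
    best=None
    for t0 in np.deg2rad(np.arange(-180,180,30)):
        r=least_squares(res,[x0[0],x0[1],t0,.35],args=(P,),loss='soft_l1',f_scale=.003,bounds=([-2,-2,-9,-.05],[2,2,9,.9]))
        if best is None or r.cost<best.cost: best=r
    return best
def collect(Ws,x0,rad=.045,zmin=.012):
    out=[]
    for W in Ws:
        w=W.reshape(-1,3); k=(np.hypot(w[:,0]-x0[0],w[:,1]-x0[1])<rad)&(w[:,2]>zmin)&(w[:,2]<.16)
        out.append(w[k])
    return np.vstack(out)
E
python3 - <<'E'
from fit import *
Ws=[cloud(eyes.camera_model(n),np.load(f"{n}0.npy")) for n in("scene","side")]
for W in Ws:
    w=W.reshape(-1,3); k=(abs(w[:,0]-.45)<.1)&(abs(w[:,1]-.2)<.1); print('table z',np.median(w[k][:,2]))
for nm,g in dict(t1=(.55,-.165),t2=(.548,.018),t3=(.605,.22)).items():
  for ww in (Ws,Ws[:1],Ws[1:]):
    x=g
    for _ in range(2):
        P=collect(ww,x,.047); r=fit(P,x); x=r.x[:2]
    v=r.x; print(nm,len(P),v.round(4),'deg',np.rad2deg(v[2]).round(1),'med|res| mm',(np.median(abs(res(v,P)))*1e3).round(2), 'reach',np.hypot(*x).round(3))
for n,m,bb in (("scene",0,None),("side",1,None)): pass
# other objects
names=dict(spatula=[(330,205)],)
W=Ws[0]
for l,(u,v) in dict(spat_end=(338,221),spat_head=(303,165),spoon1=(385,203),spoonbowl=(402,230),chop1=(306,221),chop2=(340,283),lun1=(342,290),lun2=(425,250),lun3=(453,290),org=(264,200),pur=(281,282),mug=(158,225),jar=(196,322)).items(): print(l,W[v,u].round(3))
E
```

```text
table z 0.000525592423231469
table z -0.000631531947211883
t1 2701 [ 0.5616 -0.1722  0.1821  0.3926] deg 10.4 med|res| mm 1.28 reach 0.587
t1 1483 [ 0.562  -0.1708  0.1793  0.4106] deg 10.3 med|res| mm 0.87 reach 0.587
t1 1218 [ 0.5588 -0.1736  0.1737  0.3763] deg 10.0 med|res| mm 1.03 reach 0.585
t2 2800 [ 0.5443  0.0153 -0.274   0.3672] deg -15.7 med|res| mm 1.3 reach 0.544
t2 1339 [ 0.546   0.0179 -0.2762  0.412 ] deg -15.8 med|res| mm 1.05 reach 0.546
t2 1461 [ 0.5428  0.0149 -0.2745  0.3491] deg -15.7 med|res| mm 0.74 reach 0.543
t3 2898 [ 0.6047  0.219  -0.3327  0.3018] deg -19.1 med|res| mm 1.29 reach 0.643
t3 1366 [ 0.6064  0.2198 -0.3268  0.3286] deg -18.7 med|res| mm 1.06 reach 0.645
t3 1532 [ 0.6032  0.2184 -0.3374  0.2792] deg -19.3 med|res| mm 0.74 reach 0.642
spat_end [ 0.512 -0.032  0.015]
spat_head [ 0.301 -0.032  0.004]
spoon1 [0.514 0.094 0.02 ]
spoonbowl [0.594 0.098 0.006]
chop1 [ 0.476 -0.1    0.01 ]
chop2 [ 0.664 -0.099  0.007]
lun1 [ 0.704 -0.114  0.05 ]
lun2 [0.692 0.096 0.054]
lun3 [0.808 0.096 0.058]
org [ 0.456 -0.189  0.114]
pur [ 0.669 -0.234  0.115]
mug [ 0.372 -0.428  0.054]
jar [ 0.695 -0.417  0.135]
```

```bash
cat > go.py <<'E'
from h import *
from scipy.spatial.transform import Rotation as Ro
T=dict(t1=(.5610,-.1720,.180),t2=(.5445,.0160,-.275),t3=(.6047,.2190,-.333))
def plan(name,lx,z,show=True,flip=None):
    x,y,t=T[name]; s=status.sense(); R0=Ro.from_quat(s['tool_rot']); p0=s['position']
    P=np.array([x+lx*np.cos(t),y+lx*np.sin(t),z])
    best=None
    for sg in ((1,-1) if flip is None else (flip,)):
        X=np.array([0,0,-1.]);Y=sg*np.array([-np.sin(t),np.cos(t),0]);Z=np.cross(X,Y)
        R=Ro.from_matrix(np.c_[X,Y,Z]); d=(R0.inv()*R).as_rotvec()
        if best is None or np.linalg.norm(d)<np.linalg.norm(best[0]): best=(d,sg)
    dp=R0.inv().apply(P-p0)*100
    print(name,'dp',dp.round(2),'rot',best[0].round(3),'sg',best[1],'from',p0.round(4),'F',s['contact_force'].round(2),'q6',s['q'][5].round(2),'t',s['clock'])
    print(R0.as_matrix().round(3).tolist())
E
python3 - <<'E'
from go import *
plan('t1',-.009,.233)
E
```

```text
t1 dp [ 7.05 30.96 44.92] rot [ 0.198 -0.    -0.001] sg 1 from [ 0.2489 -0.6271  0.3032] F [-0.37 -0.32  0.08] q6 -0.29 t 0.15
[[-0.001, -0.369, 0.929], [0.001, 0.929, 0.369], [-1.0, 0.001, -0.0]]
```

step_arm:
  targets:
    - {"dp": [7,31,44.9],"delta_rot": [0.198,0,0]}
    - {"dp": [7,31,44.9],"delta_rot": [0.198,0,0]}
    - {"dp": [7,31,44.9],"delta_rot": [0.198,0,0]}
    - {"dp": [7,31,44.9],"delta_rot": [0.198,0,0]}
    - {"dp": [7,31,44.9],"delta_rot": [0.198,0,0]}
    - {"dp": [7,31,44.9],"delta_rot": [0.198,0,0]}
    - {"dp": [7,31,44.9],"delta_rot": [0.198,0,0]}
    - {"dp": [7,31,44.9],"delta_rot": [0.198,0,0]}
    - {"dp": [7,31,44.9],"delta_rot": [0.198,0,0]}
    - {"dp": [7,31,44.9],"delta_rot": [0.198,0,0]}
  claw: 1
  newtons: 30

```text
clock: 1.4
position: [0.5533, -0.1708, 0.2329]
tool_rot: [-0.065, 0.705, 0.065, 0.704]
contact_force: [-0.5, -0.1, -0.5]
finger_gap: 0.0002
```

```bash
python3 - <<'E'
from go import *
plan('t1',-.009,.233)
E
```

```text
t1 dp [-0.01 -0.26 -0.17] rot [ 0.004 -0.001 -0.   ] sg 1 from [ 0.5533 -0.1708  0.2329] F [-0.46 -0.15 -0.52] q6 -1.43 t 1.4
[[-0.001, -0.183, 0.983], [0.0, 0.983, 0.183], [-1.0, 0.0, -0.001]]
```

step_arm:
  targets:
    - {"dp": [1.5,-0.2,-0.1],"delta_rot": [0,0,0]}
    - {"dp": [2.5,-0.2,-0.1],"delta_rot": [0,0,0]}
    - {"dp": [3.2,-0.2,-0.1],"delta_rot": [0,0,0]}
    - {"dp": [3.8,-0.2,-0.1],"delta_rot": [0,0,0]}
    - {"dp": [4.3,-0.2,-0.1],"delta_rot": [0,0,0]}

```text
clock: 2.02
position: [0.5512, -0.1762, 0.1907]
tool_rot: [-0.063, 0.704, 0.063, 0.704]
contact_force: [-4.1, -0.8, 7.5]
finger_gap: 0.0002
```

step_arm:
  targets:
    - {"dp": [0.3,0,0],"delta_rot": [0,0,0]}
    - {"dp": [0.5,0,0],"delta_rot": [0,0,0]}

```text
clock: 2.28
position: [0.5511, -0.1761, 0.1866]
tool_rot: [-0.064, 0.704, 0.063, 0.704]
contact_force: [0.4, -0.4, 0.5]
finger_gap: 0.0002
```

```bash
python3 - <<'E'
from go import *
plan('t1',-.009,.233)
E
```

```text
t1 dp [-4.64  0.23  0.15] rot [-0.     0.     0.001] sg 1 from [ 0.5511 -0.1761  0.1866] F [ 0.4  -0.36  0.49] q6 -1.42 t 2.275
[[0.0, -0.179, 0.984], [-0.001, 0.984, 0.179], [-1.0, -0.001, 0.0]]
```

step_arm:
  targets:
    - {"dp": [0.2,0.1,0.1],"delta_rot": [0,0,0]}
    - {"dp": [0.3,0.1,0.1],"delta_rot": [0,0,0]}

```text
clock: 2.52
position: [0.5525, -0.1754, 0.1852]
tool_rot: [-0.065, 0.704, 0.063, 0.705]
contact_force: [-8.0, -0.7, 23.5]
finger_gap: 0.0004
```

step_arm:
  targets:
    - {"dp": [-5,0,0],"delta_rot": [0,0,0]}
    - {"dp": [-5,0,0],"delta_rot": [0,0,0]}

```text
clock: 2.78
position: [0.5543, -0.1748, 0.2368]
tool_rot: [-0.064, 0.702, 0.063, 0.707]
contact_force: [-0.8, 0.5, -0.3]
finger_gap: 0.0002
```

```bash
python3 - <<'E'
from go import *
plan('t2',-.009,.233)
for n in ["side"]:
    p,d=eyes.read_camera(n)
    cv2.imwrite(f"pics/{n}1.png",p[:,:,::-1])
    c=p[150:400,200:420,::-1]; cv2.imwrite(f"pics/{n}1c.png",cv2.resize(c,None,fx=2.4,fy=2.4,interpolation=2))
E
```

```text
t2 dp [ 0.35 19.34  1.65] rot [0.455 0.007 0.   ] sg 1 from [ 0.5543 -0.1748  0.2368] F [-0.79  0.47 -0.33] q6 -1.42 t 2.775
[[0.007, -0.179, 0.984], [-0.001, 0.984, 0.179], [-1.0, -0.002, 0.007]]
```

View pics/side1c.png

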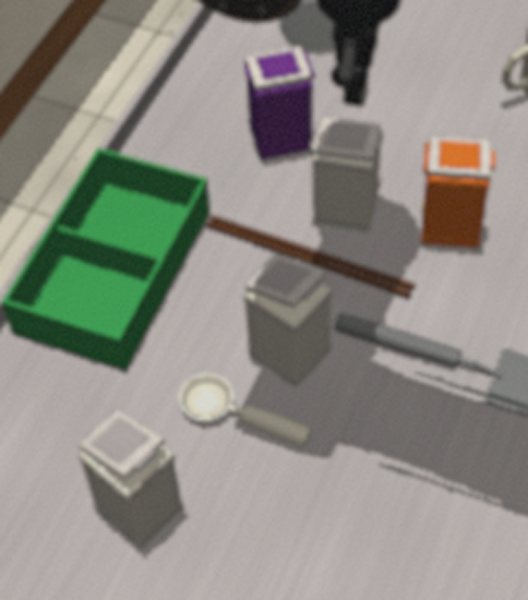

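step_arm:
  targets:
    - {"dp": [0.3,19.4,1.6],"delta_rot": [0.455,0,0]}
    - {"dp": [0.3,19.4,1.6],"delta_rot": [0.455,0,0]}
    - {"dp": [0.3,19.4,1.6],"delta_rot": [0.455,0,0]}
    - {"dp": [0.3,19.4,1.6],"delta_rot": [0.455,0,0]}
    - {"dp": [0.3,19.4,1.6],"delta_rot": [0.455,0,0]}
    - {"dp": [0.3,19.4,1.6],"delta_rot": [0.455,0,0]}

```text
clock: 3.58
position: [0.533, 0.0188, 0.2293]
tool_rot: [0.097, 0.701, -0.097, 0.7]
contact_force: [0.2, -0.9, -1.6]
finger_gap: 0.0002
```

```bash
python3 - <<'E'
from go import *
plan('t2',-.009,.233)
E
```

```text
t2 dp [-0.37  0.04  0.28] rot [-0.    -0.001  0.   ] sg 1 from [0.533  0.0188 0.2293] F [ 0.19 -0.91 -1.63] q6 -2.25 t 3.575
[[-0.001, 0.272, 0.962], [-0.0, 0.962, -0.272], [-1.0, -0.0, -0.001]]
```

step_arm:
  targets:
    - {"dp": [1.5,0,0.2],"delta_rot": [0,0,0]}
    - {"dp": [2.5,0,0.2],"delta_rot": [0,0,0]}
    - {"dp": [3.2,0,0.2],"delta_rot": [0,0,0]}
    - {"dp": [3.8,0,0.2],"delta_rot": [0,0,0]}
    - {"dp": [4.2,0,0.2],"delta_rot": [0,0,0]}
    - {"dp": [4.4,0,0.2],"delta_rot": [0,0,0]}

```text
clock: 4.32
position: [0.5351, 0.0186, 0.1859]
tool_rot: [0.097, 0.7, -0.097, 0.701]
contact_force: [0.2, 0.6, 0.1]
finger_gap: -0.0004
```

step_arm:
  targets:
    - {"dp": [0.1,0,0],"delta_rot": [0,0,0]}
    - {"dp": [0.2,0,0],"delta_rot": [0,0,0]}

```text
clock: 4.58
position: [0.5355, 0.0187, 0.1852]
tool_rot: [0.097, 0.7, -0.097, 0.701]
contact_force: [-6.2, 1.1, 17.8]
finger_gap: -0.0001
```

Snapped and firm at the same height. Lift.

step_arm:
  targets:
    - {"dp": [-5,0,0],"delta_rot": [0,0,0]}
    - {"dp": [-5,0,0],"delta_rot": [0,0,0]}

```text
clock: 4.82
position: [0.5371, 0.0191, 0.2376]
tool_rot: [0.098, 0.698, -0.096, 0.703]
contact_force: [-0.1, 1.1, -1.1]
finger_gap: -0.0003
```

```bash
python3 - <<'E'
from go import *
plan('t3',-.009,.233)
E
```

```text
t3 dp [ 0.53 21.12  0.18] rot [ 0.059  0.006 -0.004] sg 1 from [0.5371 0.0191 0.2376] F [-0.09  1.12 -1.06] q6 -2.25 t 4.825
[[0.007, 0.271, 0.963], [0.002, 0.963, -0.271], [-1.0, 0.003, 0.006]]
```

step_arm:
  targets:
    - {"dp": [0.4,21.1,0.3],"delta_rot": [0.059,0,0]}
    - {"dp": [0.4,21.1,0.3],"delta_rot": [0.059,0,0]}
    - {"dp": [0.4,21.1,0.3],"delta_rot": [0.059,0,0]}
    - {"dp": [0.4,21.1,0.3],"delta_rot": [0.059,0,0]}
    - {"dp": [0.4,21.1,0.3],"delta_rot": [0.059,0,0]}
    - {"dp": [0.4,21.1,0.3],"delta_rot": [0.059,0,0]}

```text
clock: 5.58
position: [0.5949, 0.22, 0.2294]
tool_rot: [0.118, 0.698, -0.118, 0.697]
contact_force: [-0.3, -0.6, 0.8]
finger_gap: 0.0001
```

```bash
python3 - <<'E'
from go import *
plan('t3',-.009,.233)
E
```

```text
t3 dp [-0.36  0.22  0.06] rot [-0.002 -0.001  0.001] sg 1 from [0.5949 0.22   0.2294] F [-0.31 -0.58  0.78] q6 -2.57 t 5.575
[[-0.001, 0.328, 0.945], [-0.0, 0.945, -0.328], [-1.0, -0.001, -0.001]]
```

step_arm:
  targets:
    - {"dp": [1.5,0.1,0],"delta_rot": [0,0,0]}
    - {"dp": [2.5,0.1,0],"delta_rot": [0,0,0]}
    - {"dp": [3.2,0.1,0],"delta_rot": [0,0,0]}
    - {"dp": [3.8,0.1,0],"delta_rot": [0,0,0]}
    - {"dp": [4.2,0.1,0],"delta_rot": [0,0,0]}
    - {"dp": [4.4,0.1,0],"delta_rot": [0,0,0]}

```text
clock: 6.32
position: [0.5957, 0.2219, 0.1867]
tool_rot: [0.118, 0.697, -0.117, 0.698]
contact_force: [-0.2, -0.5, 0.5]
finger_gap: 0.0002
```

step_arm:
  targets:
    - {"dp": [0.15,0,0],"delta_rot": [0,0,0]}
    - {"dp": [0.25,0,0],"delta_rot": [0,0,0]}

```text
clock: 6.58
position: [0.5962, 0.2221, 0.1853]
tool_rot: [0.118, 0.697, -0.117, 0.698]
contact_force: [-6.0, -2.0, 16.6]
finger_gap: -0.0001
```

step_arm:
  targets:
    - {"dp": [-6,0,0],"delta_rot": [0,0,0]}
    - {"dp": [-6,0,0],"delta_rot": [0,0,0]}
    - {"dp": [-6,0,0],"delta_rot": [0,0,0]}
  claw: 0

```text
clock: 6.95
position: [0.5956, 0.2218, 0.2435]
tool_rot: [0.118, 0.697, -0.117, 0.697]
contact_force: [-0.1, 0.0, -1.2]
finger_gap: 0.0546
```

```bash
python3 - <<'E'
from fit import *
Ws=[]
for n in ["scene","side"]:
    m=eyes.camera_model(n); p,d=eyes.read_camera(n); Ws.append(cloud(m,d))
    c=p[160:290,240:500,::-1] if n=="scene" else p[150:400,200:420,::-1]
    f=3 if n=="scene" else 2.4
    cv2.imwrite(f"pics/{n}2c.png",cv2.resize(c,None,fx=f,fy=f,interpolation=2))
for nm,g in dict(t1=(.561,-.172),t2=(.5445,.016),t3=(.605,.22)).items():
  for ww in (Ws,Ws[:1],Ws[1:]):
    x=g
    P=collect(ww,x,.047); P=P[P[:,2]<.125]
    if len(P)<100: continue
    r=fit(P,x); x=r.x[:2]
    v=r.x; print(nm,len(P),v.round(4),'med|res| mm',(np.median(abs(res(v,P)))*1e3).round(2))
import go; go.plan('t3',0,.2)
E
```

```text
t1 1404 [ 0.5619 -0.1708  0.1812  0.1895] med|res| mm 0.89
t1 1404 [ 0.5619 -0.1708  0.1812  0.1895] med|res| mm 0.89
t2 1271 [ 0.5459  0.0177 -0.2734  0.0802] med|res| mm 1.01
t2 1260 [ 0.5459  0.0177 -0.2765  0.081 ] med|res| mm 0.99
t3 1328 [ 0.606   0.2197 -3.4587  0.0402] med|res| mm 1.01
t3 1283 [0.6062 0.2197 2.8153 0.0401] med|res| mm 0.98
t3 dp [4.23 0.08 0.99] rot [-0.001 -0.001  0.001] sg 1 from [0.5952 0.2215 0.2423] F [-0.06  0.48 -0.8 ] q6 -2.57 t 7.05
[[-0.001, 0.328, 0.945], [-0.001, 0.945, -0.328], [-1.0, -0.001, -0.001]]
```

View pics/scene2c.png

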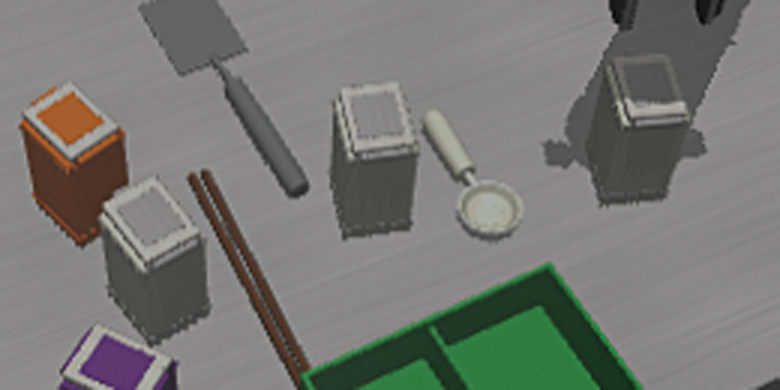

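View pics/side2c.png

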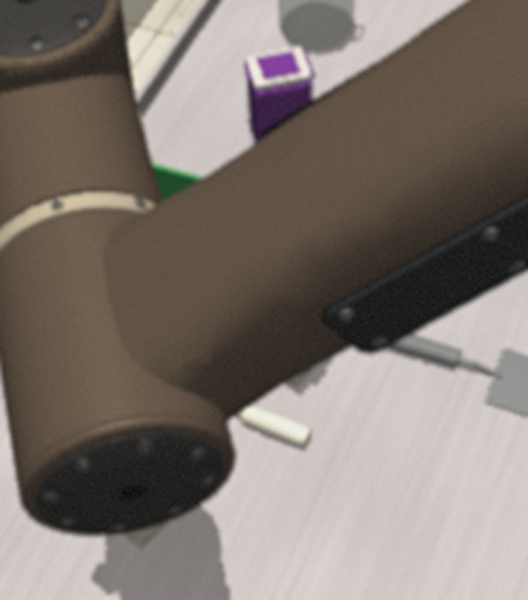

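```bash
python3 - <<'E'
from go import *
m=eyes.camera_model("scene"); p,d=eyes.read_camera("scene"); W=cloud(m,d).reshape(-1,3)
for n,(x,y,t) in T.items():
    lx=(W[:,0]-x)*np.cos(t)+(W[:,1]-y)*np.sin(t); ly=-(W[:,0]-x)*np.sin(t)+(W[:,1]-y)*np.cos(t)
    o=[]
    for a in range(-36,36,6):
        k=(abs(ly)<.018)&(lx>a/1e3)&(lx<(a+6)/1e3)&(W[:,2]>.095)&(W[:,2]<.16)
        o.append((a+3,round(1e3*np.median(W[k,2]),1),k.sum()) if k.any() else None)
    print(n,o)
E
```

```text
t1 [(-33, np.float64(114.4), np.int64(8)), (-27, np.float64(116.1), np.int64(37)), (-21, np.float64(116.4), np.int64(29)), (-15, np.float64(117.4), np.int64(38)), (-9, np.float64(117.3), np.int64(40)), (-3, np.float64(116.0), np.int64(43)), (3, np.float64(116.5), np.int64(41)), (9, np.float64(115.5), np.int64(40)), (15, np.float64(115.7), np.int64(38)), (21, np.float64(114.8), np.int64(44)), (27, np.float64(113.4), np.int64(46)), (33, np.float64(108.4), np.int64(71))]
t2 [(-33, np.float64(113.1), np.int64(12)), (-27, np.float64(115.0), np.int64(21)), (-21, np.float64(116.8), np.int64(31)), (-15, np.float64(115.8), np.int64(36)), (-9, np.float64(115.5), np.int64(29)), (-3, np.float64(115.8), np.int64(34)), (3, np.float64(115.0), np.int64(38)), (9, np.float64(115.2), np.int64(31)), (15, np.float64(115.3), np.int64(37)), (21, np.float64(114.8), np.int64(33)), (27, np.float64(114.4), np.int64(49)), (33, np.float64(108.4), np.int64(75))]
t3 [(-33, np.float64(112.3), np.int64(10)), (-27, np.float64(113.7), np.int64(22)), (-21, np.float64(114.2), np.int64(28)), (-15, np.float64(114.4), np.int64(30)), (-9, np.float64(114.3), np.int64(30)), (-3, np.float64(114.5), np.int64(34)), (3, np.float64(114.2), np.int64(34)), (9, np.float64(114.1), np.int64(34)), (15, np.float64(114.2), np.int64(31)), (21, np.float64(113.6), np.int64(33)), (27, np.float64(113.4), np.int64(36)), (33, np.float64(108.4), np.int64(77))]
```

```bash
python3 - <<'E'
from go import *
m=eyes.camera_model("scene"); acc=0
for i in range(2):
    p,d=eyes.read_camera("scene"); acc=acc+cloud(m,d)/2
W=acc.reshape(-1,3)
for n,(x,y) in dict(t1=T['t1'][:2],t2=T['t2'][:2],t3=T['t3'][:2],org=(.456,-.189),pur=(.669,-.234)).items():
    k=(np.hypot(W[:,0]-x,W[:,1]-y)<.02)&(W[:,2]>.1)
    P=W[k]; c=P.mean(0); 
    for _ in range(4):
        A=np.c_[P[:,:2]-c[:2],np.ones(len(P))]; s=np.linalg.lstsq(A,P[:,2],rcond=None)[0]; r=P[:,2]-A@s; P=P[abs(r)<2.5*r.std()]
    print(n,len(P),s.round(4),r.std())
E
```

```text
t1 227 [-0.0403  0.0092  0.116 ] 0.0012452842057326453
t2 199 [-0.0273  0.0175  0.1156] 0.0011955394427239745
t3 360 [ 2.7858 -1.1741  0.1886] 0.0712131853588736
org 196 [-0.0088  0.0019  0.1146] 0.0014328822133042338
pur 261 [1.000e-04 3.200e-03 1.146e-01] 0.0011757926444131248
```

```bash
cat > slope.py <<'E'
from go import *
def slope(cam,name,n=1,rad=.02):
    m=eyes.camera_model(cam); acc=[]
    for i in range(n):
        p,d=eyes.read_camera(cam); acc.append(cloud(m,d))
    W=np.mean(acc,0).reshape(-1,3)
    xy=T[name][:2] if name in T else dict(org=(.456,-.189),pur=(.669,-.234))[name]
    k=(np.hypot(W[:,0]-xy[0],W[:,1]-xy[1])<rad)&(W[:,2]>.1)&(W[:,2]<.13)
    P=W[k]; c=np.r_[xy,0]
    for _ in range(4):
        A=np.c_[P[:,:2]-c[:2],np.ones(len(P))]; s=np.linalg.lstsq(A,P[:,2],rcond=None)[0]; r=P[:,2]-A@s; P=P[abs(r)<2.5*r.std()]
    print(cam,name,len(P),s.round(4),r.std().round(5))
    return p
E
python3 - <<'E'
from slope import *
p=slope('wrist','t3'); cv2.imwrite('pics/w3.png',p[:,:,::-1])
slope('scene','t3')
plan('t2',-.12,.30)
E
```

```text
wrist t3 3336 [-0.0111  0.0075  0.1146] 0.00058
scene t3 180 [-0.0152  0.0196  0.1148] 0.00163
t2 dp [ -5.7  -21.82 -10.06] rot [-0.059 -0.001  0.001] sg 1 from [0.5955 0.2217 0.2427] F [-1.06  0.13  0.33] q6 -2.57 t 7.3
[[-0.001, 0.328, 0.945], [-0.001, 0.945, -0.328], [-1.0, -0.001, -0.001]]
```

View pics/w3.png

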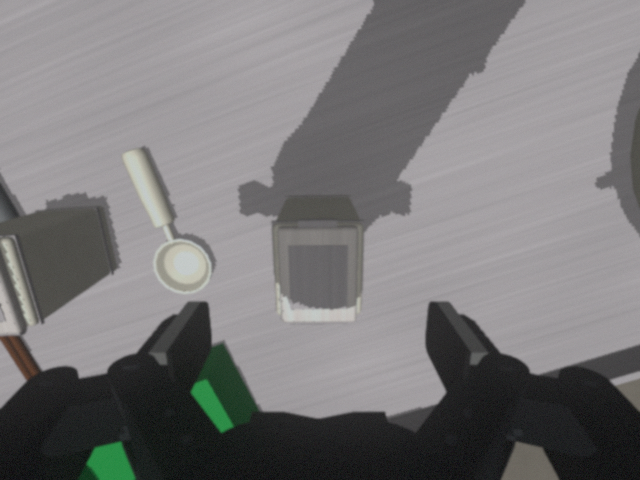

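step_arm:
  targets:
    - {"dp": [0,-20.3,0.3],"delta_rot": [-0.059,0,0]}
    - {"dp": [0,-20.3,0.3],"delta_rot": [-0.059,0,0]}
    - {"dp": [0,-20.3,0.3],"delta_rot": [-0.059,0,0]}
    - {"dp": [0,-20.3,0.3],"delta_rot": [-0.059,0,0]}
    - {"dp": [0,-20.3,0.3],"delta_rot": [-0.059,0,0]}

```text
clock: 7.92
position: [0.5319, 0.0282, 0.2437]
tool_rot: [0.098, 0.7, -0.097, 0.701]
contact_force: [0.6, 1.2, -0.5]
finger_gap: 0.0855
```

```bash
python3 - <<'E'
from slope import *
p=slope('wrist','t2'); cv2.imwrite('pics/w2.png',p[:,:,::-1])
plan('t2',-.009,.233)
E
```

```text
wrist t2 3224 [-0.0238  0.0127  0.115 ] 0.00057
t2 dp [ 1.06 -0.93  0.63] rot [-0.001  0.001 -0.   ] sg 1 from [0.5323 0.0291 0.2436] F [ 0.72 -0.02  0.04] q6 -2.27 t 7.975
[[0.001, 0.272, 0.962], [0.0, 0.962, -0.272], [-1.0, 0.0, 0.001]]
```

View pics/w2.png

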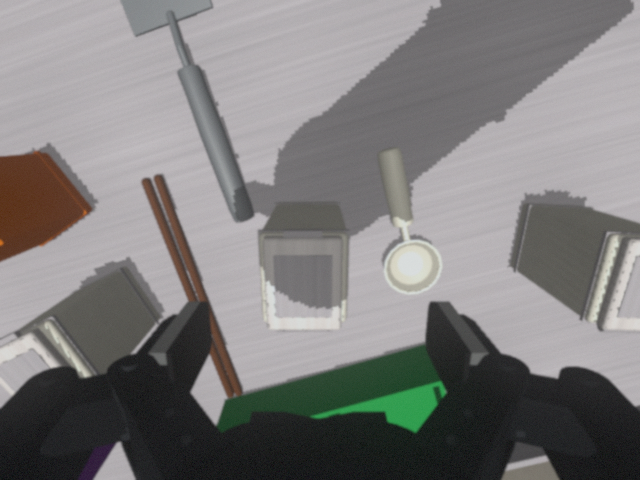

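step_arm:
  targets:
    - {"dp": [0,-19.0,7.2],"delta_rot": [-0.455,0,0]}
    - {"dp": [0,-19.0,7.2],"delta_rot": [-0.455,0,0]}
    - {"dp": [0,-19.0,7.2],"delta_rot": [-0.455,0,0]}
    - {"dp": [0,-19.0,7.2],"delta_rot": [-0.455,0,0]}
    - {"dp": [0,-19.0,7.2],"delta_rot": [-0.455,0,0]}
  claw: 1

```text
clock: 8.6
position: [0.5505, -0.1743, 0.2426]
tool_rot: [-0.063, 0.705, 0.063, 0.704]
contact_force: [0.4, -0.5, 0.3]
finger_gap: -0.0001
```

```bash
python3 - <<'E'
from slope import *
p=slope('wrist','t1'); cv2.imwrite('pics/w1.png',p[:,:,::-1])
slope('wrist','org');slope('wrist','pur')
plan('t1',-.012,.233)
E
```

```text
wrist t1 2535 [-0.0536 -0.0088  0.1157] 0.00057
wrist org 5184 [-0.0027 -0.0025  0.1142] 0.00068
wrist pur 317 [-0.0298 -0.0504  0.1144] 0.00054
t1 dp [ 1.01 -0.16 -0.12] rot [ 0.001 -0.    -0.   ] sg 1 from [ 0.5501 -0.1723  0.2431] F [-0.25 -1.23  0.28] q6 -1.43 t 8.75
[[-0.0, -0.18, 0.984], [0.0, 0.984, 0.18], [-1.0, 0.0, -0.0]]
```

View pics/w1.png

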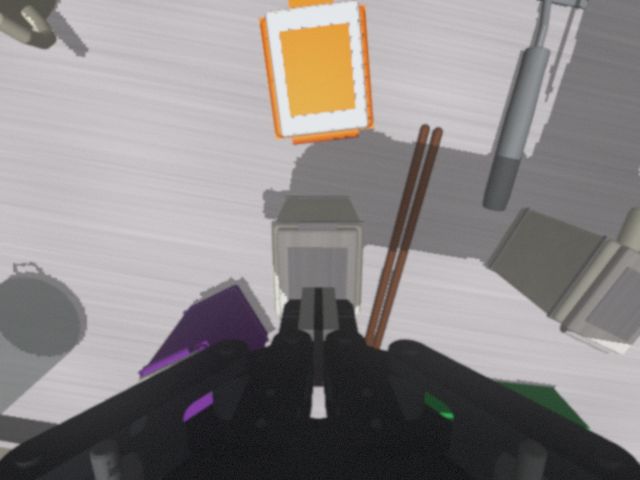

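step_arm:
  targets:
    - {"dp": [3,-0.1,-0.6],"delta_rot": [0,0,0]}
    - {"dp": [4.8,-0.1,-0.6],"delta_rot": [0,0,0]}
    - {"dp": [5.3,-0.1,-0.6],"delta_rot": [0,0,0]}
    - {"dp": [5.55,-0.1,-0.6],"delta_rot": [0,0,0]}
    - {"dp": [5.55,-0.1,-0.6],"delta_rot": [0,0,0]}

```text
clock: 9.38
position: [0.5443, -0.1751, 0.1885]
tool_rot: [-0.064, 0.704, 0.064, 0.705]
contact_force: [-0.0, -0.5, 0.6]
finger_gap: 0.0001
```

step_arm:
  targets:
    - {"dp": [0.15,0,0],"delta_rot": [0,0,0]}

```text
clock: 9.5
position: [0.5443, -0.1754, 0.1871]
tool_rot: [-0.064, 0.704, 0.063, 0.705]
contact_force: [-0.4, 1.2, 3.0]
finger_gap: 0.0003
```

step_arm:
  targets:
    - {"dp": [0.1,0,0],"delta_rot": [0,0,0]}

```text
clock: 9.62
position: [0.5441, -0.1755, 0.1859]
tool_rot: [-0.064, 0.704, 0.063, 0.705]
contact_force: [-0.5, -0.2, 1.2]
finger_gap: -0.0001
```

step_arm:
  targets:
    - {"dp": [0.1,0,0],"delta_rot": [0,0,0]}

```text
clock: 9.75
position: [0.5441, -0.1756, 0.1851]
tool_rot: [-0.064, 0.704, 0.063, 0.705]
contact_force: [-2.9, 2.1, 10.7]
finger_gap: -0.0002
```

step_arm:
  targets:
    - {"dp": [0.1,0,0],"delta_rot": [0,0,0]}

```text
clock: 9.88
position: [0.5441, -0.1757, 0.185]
tool_rot: [-0.064, 0.704, 0.063, 0.705]
contact_force: [-5.8, 2.5, 17.1]
finger_gap: 0.0003
```

step_arm:
  targets:
    - {"dp": [-5.8,0,0.7],"delta_rot": [0,0,0]}
    - {"dp": [-5.8,0,0.7],"delta_rot": [0,0,0]}
    - {"dp": [-5.8,0,0.7],"delta_rot": [0,0,0]}

```text
clock: 10.25
position: [0.5505, -0.1742, 0.2415]
tool_rot: [-0.063, 0.704, 0.063, 0.704]
contact_force: [-0.4, 0.1, -1.0]
finger_gap: 0.0
```

```bash
python3 - <<'E'
from slope import *
p=slope('wrist','t1');p=slope('wrist','t1',rad=.015); cv2.imwrite('pics/w1b.png',p[:,:,::-1])
slope('scene','t1');slope('scene','t2');slope('scene','t2');slope('scene','org')
plan('t2',-.015,.233)
E
```

```text
wrist t1 2589 [-0.004   0.0041  0.1142] 0.00058
wrist t1 1424 [0.0017 0.0006 0.1142] 0.00056
scene t1 221 [0.0011 0.0124 0.1145] 0.00176
scene t2 182 [-0.0166  0.0048  0.1154] 0.00165
scene t2 197 [-0.0266  0.0224  0.1156] 0.00183
scene org 30 [-0.043   0.0257  0.1147] 0.00182
t2 dp [ 0.76 19.48  1.47] rot [ 0.455 -0.001  0.   ] sg 1 from [ 0.5504 -0.1742  0.2406] F [ 0.5   0.46 -0.54] q6 -1.42 t 10.55
[[-0.001, -0.179, 0.984], [-0.0, 0.984, 0.179], [-1.0, 0.0, -0.001]]
```

step_arm:
  targets:
    - {"dp": [0,19.5,1.3],"delta_rot": [0.455,0,0]}
    - {"dp": [0,19.5,1.3],"delta_rot": [0.455,0,0]}
    - {"dp": [0,19.5,1.3],"delta_rot": [0.455,0,0]}
    - {"dp": [0,19.5,1.3],"delta_rot": [0.455,0,0]}
    - {"dp": [1.5,19.5,1.3],"delta_rot": [0.455,0,0]}
    - {"dp": [3.5,19.5,1.3],"delta_rot": [0.455,0,0]}
    - {"dp": [4.8,19.5,1.3],"delta_rot": [0.455,0,0]}
    - {"dp": [5.2,19.5,1.3],"delta_rot": [0.455,0,0]}
    - {"dp": [5.3,19.5,1.3],"delta_rot": [0.455,0,0]}

```text
clock: 11.68
position: [0.5288, 0.0195, 0.1882]
tool_rot: [0.097, 0.7, -0.097, 0.7]
contact_force: [-0.4, 0.3, 1.3]
finger_gap: 0.0004
```

```bash
python3 - <<'E'
from slope import *
plan('t2',-.017,.1855)
E
```

```text
t2 dp [ 0.27  0.09 -0.09] rot [-0.001 -0.     0.   ] sg 1 from [0.5288 0.0195 0.1882] F [-0.43  0.28  1.26] q6 -2.25 t 11.675
[[-0.0, 0.272, 0.962], [-0.0, 0.962, -0.272], [-1.0, -0.0, -0.0]]
```

step_arm:
  targets:
    - {"dp": [0.15,0,0],"delta_rot": [0,0,0]}

```text
clock: 11.8
position: [0.529, 0.0199, 0.1874]
tool_rot: [0.097, 0.7, -0.097, 0.701]
contact_force: [-0.9, -0.2, -0.3]
finger_gap: -0.0002
```

step_arm:
  targets:
    - {"dp": [0.1,0,0],"delta_rot": [0,0,0]}

```text
clock: 11.92
position: [0.529, 0.0201, 0.1864]
tool_rot: [0.097, 0.7, -0.097, 0.701]
contact_force: [0.5, -0.6, 0.2]
finger_gap: -0.0002
```

step_arm:
  targets:
    - {"dp": [0.1,0,0],"delta_rot": [0,0,0]}

```text
clock: 12.05
position: [0.5289, 0.02, 0.1853]
tool_rot: [0.097, 0.7, -0.097, 0.701]
contact_force: [-2.5, 0.4, 7.6]
finger_gap: -0.0001
```

step_arm:
  targets:
    - {"dp": [0.1,0,0],"delta_rot": [0,0,0]}
    - {"dp": [0.1,0,0],"delta_rot": [0,0,0]}

```text
clock: 12.3
position: [0.5289, 0.0201, 0.1852]
tool_rot: [0.097, 0.7, -0.097, 0.701]
contact_force: [-3.4, 1.1, 10.1]
finger_gap: -0.0002
```

step_arm:
  targets:
    - {"dp": [-5.8,0,0.7],"delta_rot": [0,0,0]}
    - {"dp": [-5.8,0,0.7],"delta_rot": [0,0,0]}
    - {"dp": [-5.8,0,0.7],"delta_rot": [0,0,0]}

```text
clock: 12.68
position: [0.5352, 0.0181, 0.2421]
tool_rot: [0.097, 0.7, -0.097, 0.701]
contact_force: [-0.5, 0.3, -0.1]
finger_gap: 0.0002
```

```bash
python3 - <<'E'
from slope import *
p=slope('wrist','t2',rad=.018); cv2.imwrite('pics/w2b.png',p[:,:,::-1])
plan('t3',-.017,.233)
E
```

```text
wrist t2 2126 [-0.0149  0.0062  0.1146] 0.00058
t3 dp [ 0.83 21.34 -0.44] rot [ 0.058 -0.001  0.   ] sg 1 from [0.5349 0.018  0.2414] F [-0.45  0.45 -0.83] q6 -2.25 t 12.725
[[-0.001, 0.272, 0.962], [0.0, 0.962, -0.272], [-1.0, -0.0, -0.001]]
```

step_arm:
  targets:
    - {"dp": [3.5,0,-1.2],"delta_rot": [0,0,0]}
    - {"dp": [5,0,-1.2],"delta_rot": [0,0,0]}
    - {"dp": [5.5,0,-1.2],"delta_rot": [0,0,0]}
    - {"dp": [5.8,0,-1.2],"delta_rot": [0,0,0]}
    - {"dp": [5.9,0,-1.2],"delta_rot": [0,0,0]}

```text
clock: 13.35
position: [0.5242, 0.0212, 0.1848]
tool_rot: [0.097, 0.7, -0.097, 0.701]
contact_force: [-9.5, 0.6, 20.3]
finger_gap: -0.0001
```

step_arm:
  targets:
    - {"dp": [0.1,0,0],"delta_rot": [0,0,0]}
    - {"dp": [0.1,0,0],"delta_rot": [0,0,0]}

```text
clock: 13.6
position: [0.5243, 0.0212, 0.1847]
tool_rot: [0.097, 0.7, -0.097, 0.701]
contact_force: [-11.1, -0.3, 22.4]
finger_gap: -0.0002
```

step_arm:
  targets:
    - {"dp": [-5.8,0,0.7],"delta_rot": [0,0,0]}
    - {"dp": [-5.8,0,0.7],"delta_rot": [0,0,0]}
    - {"dp": [-5.8,0,0.7],"delta_rot": [0,0,0]}

```text
clock: 13.98
position: [0.5309, 0.0195, 0.2404]
tool_rot: [0.097, 0.7, -0.097, 0.701]
contact_force: [-0.6, 0.1, -0.7]
finger_gap: -0.0001
```

```bash
python3 - <<'E'
from slope import *
p=slope('wrist','t2',rad=.018)
plan('t3',-.018,.233)
E
```

```text
wrist t2 1678 [-0.0561  0.0201  0.1161] 0.00055
t3 dp [ 0.67 21.34 -0.08] rot [ 0.057 -0.    -0.   ] sg 1 from [0.5304 0.0193 0.2397] F [ 0.48 -0.68 -0.36] q6 -2.25 t 14.025
[[-0.0, 0.272, 0.962], [0.0, 0.962, -0.272], [-1.0, 0.0, -0.0]]
```

step_arm:
  targets:
    - {"dp": [3,0,0],"delta_rot": [0,0,0]}
    - {"dp": [4.8,0,0],"delta_rot": [0,0,0]}
    - {"dp": [5.2,0,0],"delta_rot": [0,0,0]}
    - {"dp": [5.4,0,0],"delta_rot": [0,0,0]}
    - {"dp": [5.5,0,0],"delta_rot": [0,0,0]}

```text
clock: 14.65
position: [0.5307, 0.0194, 0.1854]
tool_rot: [0.097, 0.7, -0.097, 0.7]
contact_force: [-4.0, -0.7, 6.4]
finger_gap: 0.0001
```

step_arm:
  targets:
    - {"dp": [0.05,0,0],"delta_rot": [0,0,0]}
    - {"dp": [0.1,0,0],"delta_rot": [0,0,0]}

```text
clock: 14.9
position: [0.5307, 0.0194, 0.1853]
tool_rot: [0.097, 0.7, -0.097, 0.701]
contact_force: [-4.9, -0.2, 10.9]
finger_gap: 0.0003
```

step_arm:
  targets:
    - {"dp": [-0.05,0,0],"delta_rot": [0,0,0]}
    - {"dp": [-0.1,0,0],"delta_rot": [0,0,0]}
    - {"dp": [-0.15,0,0],"delta_rot": [0,0,0]}
    - {"dp": [-0.2,0,0],"delta_rot": [0,0,0]}
    - {"dp": [-0.3,0,0],"delta_rot": [0,0,0]}
    - {"dp": [-1.0,0,0],"delta_rot": [0,0,0]}
    - {"dp": [-5.6,0,0],"delta_rot": [0,0,0]}
    - {"dp": [-5.6,0,0],"delta_rot": [0,0,0]}

```text
clock: 15.9
position: [0.5324, 0.0199, 0.2437]
tool_rot: [0.098, 0.698, -0.096, 0.703]
contact_force: [0.3, 0.6, -0.6]
finger_gap: -0.0003
```

```bash
python3 - <<'E'
from slope import *
p=slope('wrist','t2',rad=.018)
plan('t3',-.015,.238)
E
```

```text
wrist t2 1988 [0.0053 0.0024 0.1142] 0.00059
t3 dp [ 0.44 21.25  0.14] rot [ 0.058  0.003 -0.002] sg 1 from [0.5314 0.0197 0.2419] F [-0.44 -0.13 -0.84] q6 -2.25 t 15.95
[[0.004, 0.272, 0.962], [0.001, 0.962, -0.272], [-1.0, 0.002, 0.003]]
```

step_arm:
  targets:
    - {"dp": [0,21.3,0.1],"delta_rot": [0.058,0,0]}
    - {"dp": [0,21.3,0.1],"delta_rot": [0.058,0,0]}
    - {"dp": [0,21.3,0.1],"delta_rot": [0.058,0,0]}
    - {"dp": [0,21.3,0.1],"delta_rot": [0.058,0,0]}
    - {"dp": [1.5,21.3,0.1],"delta_rot": [0.058,0,0]}
    - {"dp": [3.5,21.3,0.1],"delta_rot": [0.058,0,0]}
    - {"dp": [4.8,21.3,0.1],"delta_rot": [0.058,0,0]}
    - {"dp": [5.2,21.3,0.1],"delta_rot": [0.058,0,0]}
    - {"dp": [5.4,21.3,0.1],"delta_rot": [0.058,0,0]}

```text
clock: 17.08
position: [0.5895, 0.2237, 0.1861]
tool_rot: [0.117, 0.697, -0.117, 0.697]
contact_force: [0.3, 0.3, 0.4]
finger_gap: -0.0001
```

```bash
python3 - <<'E'
from slope import *
plan('t3',-.015,.1855)
E
```

```text
t3 dp [0.06 0.05 0.09] rot [-0.001  0.    -0.   ] sg 1 from [0.5895 0.2237 0.1861] F [0.29 0.35 0.41] q6 -2.58 t 17.075
[[0.0, 0.327, 0.945], [-0.0, 0.945, -0.327], [-1.0, 0.0, 0.0]]
```

step_arm:
  targets:
    - {"dp": [0.1,0,0],"delta_rot": [0,0,0]}
    - {"dp": [0.2,0,0],"delta_rot": [0,0,0]}

```text
clock: 17.32
position: [0.5898, 0.2242, 0.1853]
tool_rot: [0.117, 0.697, -0.117, 0.698]
contact_force: [-3.9, -0.9, 11.6]
finger_gap: 0.0002
```

step_arm:
  targets:
    - {"dp": [-0.05,0,0],"delta_rot": [0,0,0]}
    - {"dp": [-0.1,0,0],"delta_rot": [0,0,0]}
    - {"dp": [-0.15,0,0],"delta_rot": [0,0,0]}
    - {"dp": [-0.2,0,0],"delta_rot": [0,0,0]}
    - {"dp": [-0.3,0,0],"delta_rot": [0,0,0]}
    - {"dp": [-1.0,0,0],"delta_rot": [0,0,0]}
    - {"dp": [-5.6,0,0],"delta_rot": [0,0,0]}
    - {"dp": [-5.6,0,0],"delta_rot": [0,0,0]}

```text
clock: 18.32
position: [0.5911, 0.2251, 0.2443]
tool_rot: [0.119, 0.695, -0.115, 0.699]
contact_force: [0.0, 0.3, -0.3]
finger_gap: -0.0003
```

```bash
python3 - <<'E'
from slope import *
slope('wrist','t3',rad=.018)
slope('scene','t1');slope('scene','t2')
E
```

```text
wrist t3 1820 [0.0023 0.0022 0.1142] 0.00059
scene t1 217 [-0.0019 -0.0094  0.1145] 0.00173
scene t2 184 [0.0291 0.0067 0.1149] 0.00174
```

step_arm:
  targets:
    - {"dp": [0,0,0],"delta_rot": [0,0,0]}
    - {"dp": [0,0,0],"delta_rot": [0,0,0]}
    - {"dp": [0,0,0],"delta_rot": [0,0,0]}
    - {"dp": [0,0,0],"delta_rot": [0,0,0]}
  claw: 0
  newtons: 40

```text
clock: 18.98
position: [0.5894, 0.2242, 0.2397]
tool_rot: [0.117, 0.697, -0.117, 0.697]
contact_force: [0.5, -0.5, -0.4]
finger_gap: 0.0725
```

```bash
python3 - <<'E'
from fit import *
import go
s=status.sense();print(s['contact_force'],s['finger_gap'])
W=[]
for n in("wrist","scene"):
    m=eyes.camera_model(n);p,d=eyes.read_camera(n);W.append(cloud(m,d))
from scipy.optimize import least_squares
P=collect(W,(.6047,.219),.047); P=P[P[:,2]<.12]
for P in (P,collect(W[:1],(.6047,.219),.047)):
    P=P[P[:,2]<.12]
    r=least_squares(lambda v:res([v[0],v[1],v[2],0],P),[.6047,.219,-.333],loss='soft_l1',f_scale=.003); print(len(P),r.x.round(4))
go.plan('t3',0,.142)
E
```

```text
[ 0.52037736 -0.49390905 -0.43109164] 0.07251392997982109
12413 [ 0.6049  0.2202 -0.3232]
11136 [ 0.6047  0.2204 -0.3228]
t3 dp [9.78 0.01 1.61] rot [-0. -0.  0.] sg 1 from [0.5894 0.2242 0.2398] F [ 0.34 -0.73 -0.12] q6 -2.58 t 19.075
[[-0.0, 0.327, 0.945], [-0.0, 0.945, -0.327], [-1.0, -0.0, -0.0]]
```

step_arm:
  targets:
    - {"dp": [2,0.1,1.6],"delta_rot": [-0.01,0,0]}
    - {"dp": [4,0.1,1.6],"delta_rot": [-0.01,0,0]}
    - {"dp": [6.5,0.1,1.6],"delta_rot": [-0.01,0,0]}
    - {"dp": [8.8,0.1,1.6],"delta_rot": [-0.01,0,0]}
    - {"dp": [9.8,0.1,1.6],"delta_rot": [-0.01,0,0]}
    - {"dp": [9.8,0.1,1.6],"delta_rot": [-0.01,0,0]}

```text
clock: 19.82
position: [0.6048, 0.2195, 0.1408]
tool_rot: [0.113, 0.698, -0.114, 0.697]
contact_force: [-0.2, -0.5, 0.4]
finger_gap: 0.0855
```

step_arm:
  targets:
    - {"dp": [0,0,0],"delta_rot": [0,0,0]}
    - {"dp": [0,0,0],"delta_rot": [0,0,0]}
    - {"dp": [0,0,0],"delta_rot": [0,0,0]}
    - {"dp": [0,0,0],"delta_rot": [0,0,0]}
    - {"dp": [0,0,0],"delta_rot": [0,0,0]}
  claw: 1
  newtons: 40

```text
clock: 20.45
position: [0.6053, 0.2199, 0.143]
tool_rot: [0.114, 0.697, -0.113, 0.698]
contact_force: [-0.9, -2.1, 6.8]
finger_gap: 0.0536
```

step_arm:
  targets:
    - {"dp": [-0.5,0,0],"delta_rot": [0,0,0]}
    - {"dp": [-1.5,0,0],"delta_rot": [0,0,0]}
    - {"dp": [-2.7,0,0],"delta_rot": [0,0,0]}
    - {"dp": [-3.5,0,0],"delta_rot": [0,0,0]}
    - {"dp": [-3.5,0,0],"delta_rot": [0,0,0]}
    - {"dp": [-3.5,0,0],"delta_rot": [0,0,0]}
    - {"dp": [-3.5,0,0],"delta_rot": [0,0,0]}

```text
clock: 21.32
position: [0.6046, 0.2198, 0.1764]
tool_rot: [0.114, 0.698, -0.114, 0.698]
contact_force: [-0.1, -0.0, -2.9]
finger_gap: 0.0538
```

```bash
cat > heft.py <<'E'
from go import *
F=[];t=[]
for i in range(4):
    s=status.sense();F.append(s['contact_force']);t.append(s['tau']); p,d=eyes.read_camera('wrist')
print(np.mean(F,0).round(2),[f[2].round(2) for f in F],np.mean(t,0).round(3),s['position'].round(4),s['finger_gap'],s['clock'])
cv2.imwrite('pics/h%d.png'%(s['clock']*100),p[:,:,::-1]);print('pics/h%d.png'%(s['clock']*100))
E
python3 heft.py
```

```text
[-0.46  0.01 -2.56] [np.float64(-2.88), np.float64(-2.37), np.float64(-2.61), np.float64(-2.39)] [ 1.0000e-03 -5.9592e+01  2.6072e+01  6.3100e+00 -5.0000e-03  0.0000e+00] [0.6048 0.2198 0.1765] 0.05342336934406566 21.475
pics/h2147.png
```

step_arm:
  targets:
    - {"dp": [1,0,0],"delta_rot": [0,0,0]}
    - {"dp": [2,0,0],"delta_rot": [0,0,0]}
    - {"dp": [2.7,0,0],"delta_rot": [0,0,0]}
    - {"dp": [3.1,0,0],"delta_rot": [0,0,0]}
    - {"dp": [3.3,0,0],"delta_rot": [0,0,0]}
    - {"dp": [3.4,0,0],"delta_rot": [0,0,0]}
    - {"dp": [3.4,0,0],"delta_rot": [0,0,0]}

```text
clock: 22.4
position: [0.605, 0.2199, 0.1432]
tool_rot: [0.114, 0.698, -0.114, 0.698]
contact_force: [0.5, -0.5, -2.5]
finger_gap: 0.0534
```

step_arm:
  targets:
    - {"dp": [0.1,0,0],"delta_rot": [0,0,0]}
    - {"dp": [0.15,0,0],"delta_rot": [0,0,0]}

```text
clock: 22.65
position: [0.6052, 0.2199, 0.143]
tool_rot: [0.114, 0.697, -0.113, 0.698]
contact_force: [-3.9, -2.1, 11.3]
finger_gap: 0.0536
```

Tin stands on the counter (11 N). Release and go up.

step_arm:
  targets:
    - {"dp": [-0.1,0,0],"delta_rot": [0,0,0]}
    - {"dp": [-0.1,0,0],"delta_rot": [0,0,0]}
    - {"dp": [-0.1,0,0],"delta_rot": [0,0,0]}
    - {"dp": [-0.1,0,0],"delta_rot": [0,0,0]}
  claw: 0

```text
clock: 23.15
position: [0.6049, 0.2199, 0.1423]
tool_rot: [0.114, 0.698, -0.114, 0.698]
contact_force: [-0.3, 0.4, 0.2]
finger_gap: 0.0856
```

step_arm:
  targets:
    - {"dp": [-2,0,0],"delta_rot": [0,0,0]}
    - {"dp": [-6,0,0],"delta_rot": [0,0,0]}
    - {"dp": [-10,0,0],"delta_rot": [0,0,0]}
    - {"dp": [-10,0,0],"delta_rot": [0,0,0]}

```text
clock: 23.65
position: [0.6063, 0.2206, 0.2464]
tool_rot: [0.115, 0.696, -0.112, 0.7]
contact_force: [-0.0, 0.1, -0.9]
finger_gap: 0.0853
```

```bash
python3 - <<'E'
from slope import *
slope('wrist','t3',rad=.018)
plan('t2',-.01,.243)
E
```

```text
wrist t3 2774 [ 0.0022 -0.0004  0.1142] 0.00059
t2 dp [  0.05 -21.35  -0.28] rot [-0.048  0.002 -0.003] sg 1 from [0.6054 0.2202 0.2441] F [-0.33  0.06 -0.72] q6 -2.55 t 23.7
[[0.003, 0.318, 0.948], [0.002, 0.948, -0.318], [-1.0, 0.003, 0.002]]
```

step_arm:
  targets:
    - {"dp": [0,-21.4,-0.3],"delta_rot": [-0.048,0,0]}
    - {"dp": [0,-21.4,-0.3],"delta_rot": [-0.048,0,0]}
    - {"dp": [0,-21.4,-0.3],"delta_rot": [-0.048,0,0]}
    - {"dp": [0,-21.4,-0.3],"delta_rot": [-0.048,0,0]}
    - {"dp": [0,-21.4,-0.3],"delta_rot": [-0.048,0,0]}
    - {"dp": [0,-21.4,-0.3],"delta_rot": [-0.048,0,0]}

```text
clock: 24.45
position: [0.5341, 0.0181, 0.2418]
tool_rot: [0.097, 0.701, -0.097, 0.7]
contact_force: [0.2, -0.3, 0.5]
finger_gap: 0.0852
```

```bash
cat > rf.py <<'E'
import sys
from fit import *
import go
n=sys.argv[1]; x,y,t=go.T[n]
m=eyes.camera_model("wrist");p,d=eyes.read_camera("wrist");W=[cloud(m,d)]
P=collect(W,(x,y),.047);P=P[P[:,2]<.12]
r=least_squares(lambda v:res([v[0],v[1],v[2],0],P),[x,y,t],loss='soft_l1',f_scale=.003); print(len(P),r.x.round(4))
go.T[n]=tuple(r.x); go.plan(n,0,.141)
E
python3 rf.py t2
```

```text
10898 [ 0.5451  0.0175 -0.2741]
t2 dp [10.09  0.2   1.07] rot [-0.001 -0.001  0.   ] sg 1 from [0.5343 0.0184 0.2419] F [-0.63 -0.03 -0.65] q6 -2.25 t 24.5
[[-0.001, 0.271, 0.962], [-0.0, 0.962, -0.271], [-1.0, -0.0, -0.001]]
```

step_arm:
  targets:
    - {"dp": [2,0.2,1.1],"delta_rot": [0,0,0]}
    - {"dp": [4,0.2,1.1],"delta_rot": [0,0,0]}
    - {"dp": [6.5,0.2,1.1],"delta_rot": [0,0,0]}
    - {"dp": [8.8,0.2,1.1],"delta_rot": [0,0,0]}
    - {"dp": [9.9,0.2,1.1],"delta_rot": [0,0,0]}
    - {"dp": [9.9,0.2,1.1],"delta_rot": [0,0,0]}

```text
clock: 25.25
position: [0.5451, 0.0173, 0.1427]
tool_rot: [0.096, 0.701, -0.097, 0.7]
contact_force: [-0.3, -0.2, -0.3]
finger_gap: 0.0853
```

step_arm:
  targets:
    - {"dp": [0,0,0],"delta_rot": [0,0,0]}
    - {"dp": [0,0,0],"delta_rot": [0,0,0]}
    - {"dp": [0,0,0],"delta_rot": [0,0,0]}
    - {"dp": [0,0,0],"delta_rot": [0,0,0]}
    - {"dp": [0,0,0],"delta_rot": [0,0,0]}
  claw: 1
  newtons: 40

```text
clock: 25.88
position: [0.5456, 0.0167, 0.1444]
tool_rot: [0.097, 0.7, -0.097, 0.701]
contact_force: [-1.8, -2.6, 6.5]
finger_gap: 0.0536
```

step_arm:
  targets:
    - {"dp": [-0.5,0,0],"delta_rot": [0,0,0]}
    - {"dp": [-1.5,0,0],"delta_rot": [0,0,0]}
    - {"dp": [-2.7,0,0],"delta_rot": [0,0,0]}
    - {"dp": [-3.5,0,0],"delta_rot": [0,0,0]}
    - {"dp": [-3.5,0,0],"delta_rot": [0,0,0]}
    - {"dp": [-3.5,0,0],"delta_rot": [0,0,0]}
    - {"dp": [-3.5,0,0],"delta_rot": [0,0,0]}

```text
clock: 26.75
position: [0.5449, 0.0167, 0.178]
tool_rot: [0.097, 0.701, -0.097, 0.7]
contact_force: [-0.1, 0.5, -6.0]
finger_gap: 0.0534
```

```bash
python3 heft.py
```

```text
[-0.11  0.28 -6.13] [np.float64(-6.01), np.float64(-6.45), np.float64(-6.87), np.float64(-5.19)] [-0.0000e+00 -4.8576e+01  2.5901e+01  6.5000e+00 -1.0000e-02 -0.0000e+00] [0.5451 0.0168 0.1781] 0.053369087949280025 26.9
pics/h2690.png
```

step_arm:
  targets:
    - {"dp": [1,0,0],"delta_rot": [0,0,0]}
    - {"dp": [2,0,0],"delta_rot": [0,0,0]}
    - {"dp": [2.7,0,0],"delta_rot": [0,0,0]}
    - {"dp": [3.1,0,0],"delta_rot": [0,0,0]}
    - {"dp": [3.3,0,0],"delta_rot": [0,0,0]}
    - {"dp": [3.4,0,0],"delta_rot": [0,0,0]}
    - {"dp": [3.5,0,0],"delta_rot": [0,0,0]}
    - {"dp": [3.5,0,0],"delta_rot": [0,0,0]}

```text
clock: 27.95
position: [0.5454, 0.0168, 0.1445]
tool_rot: [0.097, 0.7, -0.097, 0.701]
contact_force: [-2.9, -0.9, 5.0]
finger_gap: 0.0534
```

step_arm:
  targets:
    - {"dp": [-0.05,0,0],"delta_rot": [0,0,0]}
    - {"dp": [-0.05,0,0],"delta_rot": [0,0,0]}
    - {"dp": [-0.05,0,0],"delta_rot": [0,0,0]}
    - {"dp": [-0.05,0,0],"delta_rot": [0,0,0]}
  claw: 0

```text
clock: 28.45
position: [0.5453, 0.0169, 0.1439]
tool_rot: [0.097, 0.7, -0.097, 0.7]
contact_force: [-0.0, 0.3, 0.5]
finger_gap: 0.0855
```

step_arm:
  targets:
    - {"dp": [-2,0,0],"delta_rot": [0,0,0]}
    - {"dp": [-6,0,0],"delta_rot": [0,0,0]}
    - {"dp": [-10,0,0],"delta_rot": [0,0,0]}
    - {"dp": [-10,0,0],"delta_rot": [0,0,0]}

```text
clock: 28.95
position: [0.5468, 0.0172, 0.2473]
tool_rot: [0.098, 0.698, -0.096, 0.703]
contact_force: [0.1, -0.9, -1.3]
finger_gap: 0.0852
```

```bash
python3 - <<'E'
from slope import *
slope('wrist','t2',rad=.018)
plan('t1',-.01,.243)
E
```

```text
wrist t2 2756 [0.0049 0.0044 0.1142] 0.0006
t1 dp [  0.21 -18.22   5.71] rot [-0.455  0.003 -0.001] sg 1 from [0.5457 0.0171 0.2453] F [ 0.5  -0.34 -0.51] q6 -2.24 t 29.0
[[0.003, 0.272, 0.962], [0.001, 0.962, -0.272], [-1.0, 0.002, 0.003]]
```

step_arm:
  targets:
    - {"dp": [0,-18.2,5.7],"delta_rot": [-0.455,0,0]}
    - {"dp": [0,-18.2,5.7],"delta_rot": [-0.455,0,0]}
    - {"dp": [0,-18.2,5.7],"delta_rot": [-0.455,0,0]}
    - {"dp": [0,-18.2,5.7],"delta_rot": [-0.455,0,0]}
    - {"dp": [0,-18.2,5.7],"delta_rot": [-0.455,0,0]}
    - {"dp": [0,-18.2,5.7],"delta_rot": [-0.455,0,0]}

```text
clock: 29.75
position: [0.5504, -0.173, 0.2433]
tool_rot: [-0.063, 0.705, 0.064, 0.704]
contact_force: [-0.3, 0.4, 1.1]
finger_gap: 0.0855
```

```bash
python3 rf.py t1
```

```text
10818 [ 0.5609 -0.171   0.1769]
t1 dp [ 1.025e+01 -1.000e-02  1.060e+00] rot [ 0.003 -0.001 -0.   ] sg 1 from [ 0.5506 -0.1728  0.2436] F [ 0.05  0.49 -0.83] q6 -1.42 t 29.8
[[-0.001, -0.179, 0.984], [0.0, 0.984, 0.179], [-1.0, 0.0, -0.001]]
```

step_arm:
  targets:
    - {"dp": [2,0,1.1],"delta_rot": [0,0,0]}
    - {"dp": [4,0,1.1],"delta_rot": [0,0,0]}
    - {"dp": [6.5,0,1.1],"delta_rot": [0,0,0]}
    - {"dp": [8.8,0,1.1],"delta_rot": [0,0,0]}
    - {"dp": [10.1,0,1.1],"delta_rot": [0,0,0]}
    - {"dp": [10.1,0,1.1],"delta_rot": [0,0,0]}

```text
clock: 30.55
position: [0.5611, -0.1713, 0.1416]
tool_rot: [-0.064, 0.705, 0.064, 0.703]
contact_force: [-0.4, 1.2, 0.7]
finger_gap: 0.0855
```

step_arm:
  targets:
    - {"dp": [0,0,0],"delta_rot": [0,0,0]}
    - {"dp": [0,0,0],"delta_rot": [0,0,0]}
    - {"dp": [0,0,0],"delta_rot": [0,0,0]}
    - {"dp": [0,0,0],"delta_rot": [0,0,0]}
    - {"dp": [0,0,0],"delta_rot": [0,0,0]}
  claw: 1
  newtons: 40

```text
clock: 31.18
position: [0.5621, -0.172, 0.144]
tool_rot: [-0.064, 0.704, 0.063, 0.705]
contact_force: [-1.5, -1.0, 7.6]
finger_gap: 0.0533
```

step_arm:
  targets:
    - {"dp": [-0.5,0,0],"delta_rot": [0,0,0]}
    - {"dp": [-1.5,0,0],"delta_rot": [0,0,0]}
    - {"dp": [-2.7,0,0],"delta_rot": [0,0,0]}
    - {"dp": [-3.5,0,0],"delta_rot": [0,0,0]}
    - {"dp": [-3.5,0,0],"delta_rot": [0,0,0]}
    - {"dp": [-3.5,0,0],"delta_rot": [0,0,0]}
    - {"dp": [-3.5,0,0],"delta_rot": [0,0,0]}

```text
clock: 32.05
position: [0.5611, -0.1718, 0.1775]
tool_rot: [-0.063, 0.705, 0.064, 0.704]
contact_force: [-0.1, 0.3, -3.8]
finger_gap: 0.0533
```

```bash
python3 heft.py
```

```text
[-0.43  0.07 -3.93] [np.float64(-3.78), np.float64(-4.14), np.float64(-4.06), np.float64(-3.74)] [-0.0000e+00 -5.3038e+01  2.5701e+01  6.3160e+00 -1.0000e-02  0.0000e+00] [ 0.5613 -0.1718  0.1776] 0.05336272988672166 32.2
pics/h3220.png
```

Weights: t3 2.6 N, t2 6.1 N, t1 3.9 N, so t2 is the heaviest. Put t1 back.

step_arm:
  targets:
    - {"dp": [1,0,0],"delta_rot": [0,0,0]}
    - {"dp": [2,0,0],"delta_rot": [0,0,0]}
    - {"dp": [2.7,0,0],"delta_rot": [0,0,0]}
    - {"dp": [3.1,0,0],"delta_rot": [0,0,0]}
    - {"dp": [3.3,0,0],"delta_rot": [0,0,0]}
    - {"dp": [3.4,0,0],"delta_rot": [0,0,0]}
    - {"dp": [3.5,0,0],"delta_rot": [0,0,0]}
    - {"dp": [3.5,0,0],"delta_rot": [0,0,0]}

```text
clock: 33.25
position: [0.5616, -0.1719, 0.144]
tool_rot: [-0.064, 0.704, 0.063, 0.705]
contact_force: [-3.3, 1.3, 5.4]
finger_gap: 0.0532
```

step_arm:
  targets:
    - {"dp": [-0.05,0,0],"delta_rot": [0,0,0]}
    - {"dp": [-0.05,0,0],"delta_rot": [0,0,0]}
    - {"dp": [-0.05,0,0],"delta_rot": [0,0,0]}
    - {"dp": [-0.05,0,0],"delta_rot": [0,0,0]}
  claw: 0

```text
clock: 33.75
position: [0.5615, -0.1718, 0.1433]
tool_rot: [-0.063, 0.704, 0.063, 0.704]
contact_force: [0.3, -0.1, -0.3]
finger_gap: 0.085
```

step_arm:
  targets:
    - {"dp": [-2,0,0],"delta_rot": [0,0,0]}
    - {"dp": [-6,0,0],"delta_rot": [0,0,0]}
    - {"dp": [-10,0,0],"delta_rot": [0,0,0]}
    - {"dp": [-10,0,0],"delta_rot": [0,0,0]}

```text
clock: 34.25
position: [0.5631, -0.172, 0.2471]
tool_rot: [-0.064, 0.702, 0.063, 0.707]
contact_force: [-0.4, -0.3, -0.2]
finger_gap: 0.0857
```

```bash
python3 - <<'E'
from slope import *
slope('wrist','t1',rad=.018)
plan('t2',-.01,.243)
E
```

```text
wrist t1 2756 [0.0002 0.0022 0.1142] 0.00059
t2 dp [ 0.19 19.23  0.74] rot [ 0.455  0.003 -0.   ] sg 1 from [ 0.562  -0.1718  0.2449] F [-0.62 -0.08 -0.22] q6 -1.43 t 34.3
[[0.003, -0.179, 0.984], [0.0, 0.984, 0.179], [-1.0, -0.001, 0.003]]
```

step_arm:
  targets:
    - {"dp": [0,19.2,0.7],"delta_rot": [0.455,0,0]}
    - {"dp": [0,19.2,0.7],"delta_rot": [0.455,0,0]}
    - {"dp": [0,19.2,0.7],"delta_rot": [0.455,0,0]}
    - {"dp": [0,19.2,0.7],"delta_rot": [0.455,0,0]}
    - {"dp": [0,19.2,0.7],"delta_rot": [0.455,0,0]}
    - {"dp": [0,19.2,0.7],"delta_rot": [0.455,0,0]}

```text
clock: 35.05
position: [0.5339, 0.0175, 0.2429]
tool_rot: [0.097, 0.701, -0.097, 0.7]
contact_force: [0.1, -0.0, -0.1]
finger_gap: 0.0855
```

```bash
python3 rf.py t2
```

```text
10820 [ 0.5449  0.0176 -0.2738]
t2 dp [10.19  0.33  1.05] rot [-0.002 -0.001  0.001] sg 1 from [0.534  0.0173 0.2429] F [-0.07  0.62  0.33] q6 -2.25 t 35.1
[[-0.001, 0.272, 0.962], [-0.0, 0.962, -0.272], [-1.0, -0.001, -0.001]]
```

step_arm:
  targets:
    - {"dp": [2,0.2,1.1],"delta_rot": [0,0,0]}
    - {"dp": [4,0.2,1.1],"delta_rot": [0,0,0]}
    - {"dp": [6.5,0.2,1.1],"delta_rot": [0,0,0]}
    - {"dp": [8.8,0.2,1.1],"delta_rot": [0,0,0]}
    - {"dp": [10,0.2,1.1],"delta_rot": [0,0,0]}
    - {"dp": [10,0.2,1.1],"delta_rot": [0,0,0]}

```text
clock: 35.85
position: [0.5449, 0.0164, 0.1427]
tool_rot: [0.097, 0.701, -0.098, 0.7]
contact_force: [0.5, -0.3, 0.3]
finger_gap: 0.0853
```

step_arm:
  targets:
    - {"dp": [0,0,0],"delta_rot": [0,0,0]}
    - {"dp": [0,0,0],"delta_rot": [0,0,0]}
    - {"dp": [0,0,0],"delta_rot": [0,0,0]}
    - {"dp": [0,0,0],"delta_rot": [0,0,0]}
    - {"dp": [0,0,0],"delta_rot": [0,0,0]}
  claw: 1
  newtons: 50

```text
clock: 36.48
position: [0.5455, 0.0171, 0.1445]
tool_rot: [0.097, 0.7, -0.097, 0.701]
contact_force: [-0.7, -3.4, 6.8]
finger_gap: 0.0529
```

step_arm:
  targets:
    - {"dp": [-1,0,0],"delta_rot": [0,0,0]}
    - {"dp": [-3,0,0],"delta_rot": [0,0,0]}
    - {"dp": [-6,0,0],"delta_rot": [0,0,0]}
    - {"dp": [-9,0,0],"delta_rot": [0,0,0]}
    - {"dp": [-12,0,0],"delta_rot": [0,0,0]}
    - {"dp": [-14,0,0],"delta_rot": [0,0,0]}
    - {"dp": [-15,0,0],"delta_rot": [0,0,0]}
    - {"dp": [-15,0,0],"delta_rot": [0,0,0]}
    - {"dp": [-15,0,0],"delta_rot": [0,0,0]}
    - {"dp": [-15,0,0],"delta_rot": [0,0,0]}

```text
clock: 37.72
position: [0.5447, 0.0172, 0.2924]
tool_rot: [0.097, 0.701, -0.097, 0.7]
contact_force: [0.2, -0.3, -6.4]
finger_gap: 0.0533
```

step_arm:
  targets:
    - {"dp": [0,0,0],"delta_rot": [0,0,0]}
    - {"dp": [0,0,0],"delta_rot": [0,0,0]}
    - {"dp": [0,0,0],"delta_rot": [0,0,0]}
    - {"dp": [0,0,0],"delta_rot": [0,0,0]}

```text
clock: 38.22
position: [0.5451, 0.0172, 0.2934]
tool_rot: [0.097, 0.7, -0.097, 0.7]
contact_force: [0.6, -0.3, -5.3]
finger_gap: 0.0534
```

```bash
python3 heft.py; python3 - <<'E'
from slope import *
slope('scene','t1');p=slope('scene','t3'); cv2.imwrite('pics/sf.png',p[:,:,::-1])
p,d=eyes.read_camera('side');cv2.imwrite('pics/sdf.png',p[:,:,::-1])
print(abs(status.sense()['joint_vel']).max())
E
```

```text
[ 0.15 -0.04 -6.07] [np.float64(-5.33), np.float64(-6.4), np.float64(-6.16), np.float64(-6.38)] [ 0.0000e+00 -4.3832e+01  3.0709e+01  7.7100e+00 -7.0000e-03  0.0000e+00] [0.5451 0.0173 0.2934] 0.05310248328630108 38.375
pics/h3837.png
scene t1 222 [-0.0101  0.0184  0.1146] 0.0017
scene t3 179 [0.0109 0.024  0.1139] 0.00174
0.002288268318046554
```

View pics/sf.png

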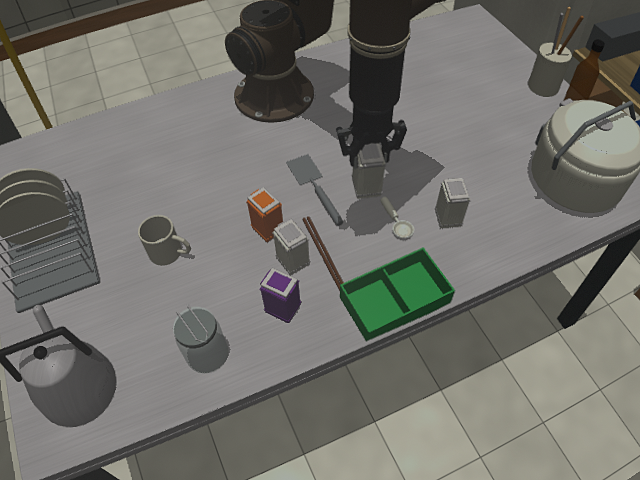

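View pics/sdf.png

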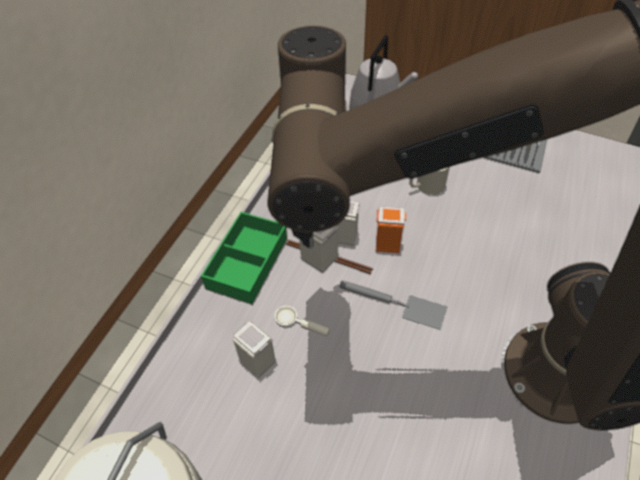

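The scene view shows the heavy tin held upright at (369,165). The other two stand shut at (291,245) and (453,200), and nothing else has moved.

```bash
python3 -c "
from bench import manip; print(manip.hand_in())"
```

```text
the job is handed in; nothing more can be done
None
```

The job is handed in at about 38.5 s, with the heaviest tin held upright and still about 15 cm above the counter. All three lids are shut and the two lighter tins are standing on the counter.

- **Lids:** My first firm presses with a quick release left lids slightly open. The first tin read about 0.05 rad. The middle tin read about 0.03 rad at first and 0.06 after a harder press. The third read about 0.013 rad. Pressing again fixed this; for the middle and third tins I pressed to only about 11 N and let go slowly. The wrist camera then read each lid as flat within 0.006 rad, and again after each tin was first set back down.
- **Weights:** At the wrist the tins pulled 2.6 N (robot's left, y ≈ 0.22), 6.1 N (middle, y ≈ 0.02) and 3.9 N (robot's right, y ≈ -0.17). The middle tin is clearly the heaviest.
- **Last checks:** The tool had risen 149 mm from the grasp, with a 53 mm grip opening, 6.1 N on the wrist and joint speeds under 0.003 rad/s. The other kitchen things look unmoved.
- **Not settled:** I did not measure the held tin's lid again after the final lift, because the gripper covered it. The final scene-camera lid slopes for the two standing tins read about 0.02 to 0.03 rad. That is that camera's noise level; the closer wrist readings had both at 0.

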